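# Put the clock movements away in the lidded pan

## Task

The brass clock movements, the one on the bench and whatever lies in the drawer, are to go into the steel pan. First lift the lid off the pan by its knob and set it down flat on the round rubber mat, then pull the drawer fully open and put every movement in the pan, side by side on its floor and none on top of another. Last, push the drawer fully home and put the lid back squarely on the pan, without knocking over or pushing away the loupe and the jar.

Things in the scene. Friction and masses are not known exactly. Their poses are not given: they have to be found in the camera images.
- pan: round open steel pan, fixed to the bench: outside 208 mm across, 55 mm high, wall 4 mm, floor 5 mm thick (inside 200 mm across, 50 mm deep); origin at the centre of its underside, on the bench
- lid: loose aluminium lid, 0.25 kg: disc 216 mm across, 4 mm thick; under it a tapered boss (184 mm across, 172 at the bottom, 6 mm deep) that drops inside the pan's rim. Origin at the centre of the boss's underside, z up through the knob; disc 6 to 10 mm above it; black knob, 32 mm across, 20 to 50 mm above it. Seated, the origin is 49 mm above the pan's origin
- lid_knob (a point): centre of the lid's knob, 36 mm above the lid's origin
- mat: round black rubber mat, 230 mm across, 3 mm thick, fixed on the bench: the place to park the lid; origin at the centre of its underside
- cab_front (a point): middle of the top front edge of a low wooden cabinet fixed on the bench (400 mm wide along y, 90 high, its top reaching 185 mm back along +x; front faces -x), with one drawer. Drawer floor 22 mm above the bench, inside 358 mm wide, side walls up to 68 mm, front to 76 mm above the bench. Shut, the drawer's inside reaches from 6 mm before this edge to 161 mm behind it, and it opens by up to 134 mm
- cab_drawer0 (a joint): how far the drawer is pulled out, m: 0 is fully shut, 0.134 fully open; it slides along the cabinet's -x
- cab_drawer0_handle (a point): middle of the drawer's handle, a horizontal steel bar 11 mm thick and 120 mm long along the cabinet's y, 35 mm in front of the drawer's front and about 52 mm above the bench; moves with the drawer; x axis as the cabinet's
- move1: brass clock movement, a block 60 x 36 x 26 mm (two brass plates with pillars and wheels between, treat as a solid box), long along its x, 36 mm along y, 26 mm high; origin at the centre of its underside as it lies flat at the start; absent in some runs; at the start it lies in the drawer
- move1_mid (a point): middle of move1, 13 mm above its underside
- move2: brass clock movement, a block 60 x 36 x 26 mm (two brass plates with pillars and wheels between, treat as a solid box), long along its x, 36 mm along y, 26 mm high; origin at the centre of its underside as it lies flat at the start; absent in some runs; at the start it lies in the drawer
- move2_mid (a point): middle of move2, 13 mm above its underside
- move3: brass clock movement, a block 60 x 36 x 26 mm (two brass plates with pillars and wheels between, treat as a solid box), long along its x, 36 mm along y, 26 mm high; origin at the centre of its underside as it lies flat at the start; absent in some runs; at the start it lies in the drawer
- move3_mid (a point): middle of move3, 13 mm above its underside
- move4: brass clock movement, a block 60 x 36 x 26 mm (two brass plates with pillars and wheels between, treat as a solid box), long along its x, 36 mm along y, 26 mm high; origin at the centre of its underside as it lies flat at the start; always present; at the start it lies on the bench
- move4_mid (a point): middle of move4, 13 mm above its underside
- loupe: bystander: black eye loupe, 38 mm across, 34 mm high, standing on the bench; origin at its underside
- jar: bystander: glass jar 60 mm across, 70 mm high; origin at its underside
There are look-alikes about, which are no part of the job. Leave any pink look-alike of the move4 alone.

How it is judged:
By the outcome, as a careful person would: the job done as asked, in the order asked, and still so for the second after the job is handed in, with the robot touching nothing.
Of move1, move2, move3 only 2 to 3 are there at a start; the rules pass over those that are not, and their reading is None.
At some moment in a run one of move1, move2, move3, move4 may be knocked a few centimetres aside while the robot is not near it.
Once in a run the grip may slacken for a moment while it holds something.
It also fails if it takes over 210 s, if anything falls off the work surface, if the arm or the gripper's body presses on something with over 40 N, if the wrist force passes 120 N, or if a joint passes its speed limit or range.

## Robot

A 6-joint arm with a two-finger parallel gripper is mounted at the origin on the work surface. World frame = base frame: x ahead of the robot, y to its left, z up, the work surface at z = 0. Lengths are in m, angles in rad, forces in N, time in s.
With the tool pointing down it reaches from about 0.375 to 0.9 m from the base axis. Payload 3.1 kg.
Tool frame: the origin (TCP) lies midway between the tips of the shut fingers; the grasp point (between the pads) lies 19 mm behind it; z points along the fingers, y is the direction in which the jaws open and shut (so a half turn about z gives the same grasp; the last joint's range is limited). The gripper opens to 85 mm and grips with 20 to 120 N. Pads are 22 mm wide; open, the fingers measure 114 mm over their backs; the gripper's body (76 mm by 85 mm) begins 54 mm behind the grasp point. The pads swing forward as they close: fully open they stand 13 mm farther back than shut.
Start: joints at [-1.389, 0.527, 1.433, -0, 1.181, -0.178], TCP at [0.221, -0.585, 0.211] pointing down, gripper open.
Joint ranges: [-3.08, 3.08], [-0.75, 2.2], [0.22, 2.44], [-1.43, 4.57], [0, 2.65], [-2.85, 2.85]. Speed limits (rad/s): [2.79, 2.79, 3.14, 3.14, 3.14, 3.14].

## Interface

Orientations are given as a unit quaternion [x, y, z, w].
In Python, from station import manip gives the robot as it stands.
- The arm moves only by the tool servo_tool, never from a script. Its argument "increments" is a list of rows, each an object with "hand": the closure, from 0 (fully open) to 1 (shut); "travel": the shift along the tool's x, y, z in mm, a list of three; "yaw": the turn about the tool's z in degrees. A call has 1 to 20 rows; each row shifts and turns the commanded pose from where the row before left it, along the tool's axes as they then stand; what a row does not reach is not made up. A row lasts 1/10 s, in which the tool goes at most 50 mm and 8.59 degrees, less where a joint would pass 70% of its speed; a pose out of reach is approached as far as the arm can. A call with a gripper value outside its range is refused whole. The fingers move at their own pace and stop on an object; "newtons" is the grip in N (left out, the last holds). Time passes only in rows, so rows that do not move let the fingers close. It gives the time, the measured TCP pose, the force and the opening at its end, in the units of the state.
- manip.sense(): the state, without advancing time (a new reading comes with each control period).
- manip.snapshot(name): name is "side" or "top" or "wrist"; returns a dict with "pixels" (480x640x3 uint8, blue, green, red), "fx", "fy", "cx", "cy" (pixels), "D" ([k1, k2, p1, p2, k3] as OpenCV has them; the pictures are not rectified), "R" (3x3) and "t" (3): a world point X has camera coordinates R X + t. Camera axes: x right, y down, z forward; pixel columns grow to the right and rows downward; lengths in m; the calibration is good to about 2 mm. A picture is of the moment at which its call begins. There is no depth.
- manip.sign_off(): hands the job in, once; it reports no verdict.
The state is a dict: "t": time; "q": joint angles; "qd": joint speeds; "tau": joint torques, N m; "tcp_pos": TCP position; "tool_rot": TCP orientation; "force": force on the tool from outside, world axes, zero at the start; "ft_torque": the same for the moment, N m; "finger_gap": opening from 0.0 (shut) to 1.0 (fully open).
Only numpy, scipy, OpenCV 4.12 (cv2) and the standard library are available. Lean on these libraries where they do the work, as an engineer would, in place of code of your own. Each camera call takes 0.05 s, during which the arm holds its last target.

## Working session

There is one attempt and no reset: what is moved stays moved. The work goes in short steps, Python scripts to look and compute and a tool call to move; the robot and the scene stay as the last step left them, time stands still between calls to the robot, and variables do not carry over. Pictures are saved under pics/ and viewed, and the job is handed in when it is done.

Besides the shell and the picture viewer there is one more tool, called after ">>>" as name([rows], argument=value, ...), one row to a line, values as JSON. servo_tool: Moves the arm, as the interface text tells. Its arguments: {"type":"object","properties":{"increments":{"type":"array","items":{"type":"object","properties":{"hand":{"type":"number"},"travel":{"type":"array","items":{"type":"number"}},"yaw":{"type":"number"}}}},"newtons":{"type":"number"}},"required":["increments"]}

```bash
ls; mkdir -p pics; python3 - <<'E'
from station import manip
import cv2
print(manip.sense())
for n in ("top","side","wrist"):
    s=manip.snapshot(n); cv2.imwrite(f"pics/{n}0.png",s["pixels"]); print(n,s["fx"],s["cx"],s["cy"],s["D"],s["R"],s["t"])
E
```

```text
pics
{'t': 0.0, 'q': array([-1.38847856e+00,  5.28495205e-01,  1.43390317e+00, -6.42286846e-06,
        1.18139618e+00, -1.78499751e-01]), 'qd': array([ 0.00052981,  0.00062025,  0.00072177, -0.00090505,  0.00019742,
        0.00105318]), 'tau': array([ 1.21073033e-03, -4.42341757e+01, -1.78024864e+01, -2.76264664e-04,
        8.47419753e-03, -3.57602225e-06]), 'tcp_pos': array([ 0.22053514, -0.58398453,  0.20981555]), 'tool_rot': array([ 9.83769615e-01,  1.79432809e-01, -5.07139340e-06, -1.10094399e-03]), 'force': array([-1.40306761, -0.29350721, -0.57218083]), 'ft_torque': array([ 0.01473774, -0.02442445, -0.00043966]), 'finger_gap': 0.9975569155129925}
top 494.1022462368771 319.7865499906847 237.74827928481415 [-0.0899979  0.         0.         0.         0.       ] [[ 0.03761068 -0.99928572 -0.00367177]
 [-0.97161805 -0.0357101  -0.23384429]
 [ 0.23354614  0.0123626  -0.97226713]] [-0.00260744  0.56360177  0.94694695]
side 466.35715159589563 313.79366144279885 242.62799722205278 [0.01551859 0.         0.         0.         0.        ] [[ 0.9751313  -0.22150483 -0.00738632]
 [-0.14816763 -0.62676938 -0.7649879 ]
 [ 0.16481899  0.74705806 -0.64400229]] [-0.52091447  0.1724801   0.90575986]
wrist 330.84386529494253 325.28998236109567 236.78349541539615 [-0.02393398  0.          0.          0.          0.        ] [[ 0.35378384 -0.93532456 -0.00223002]
 [-0.88572191 -0.33578601  0.32053777]
 [-0.30055565 -0.11142591 -0.94723311]] [-0.62432185 -0.04194705  0.38115605]
```

View pics/top0.png

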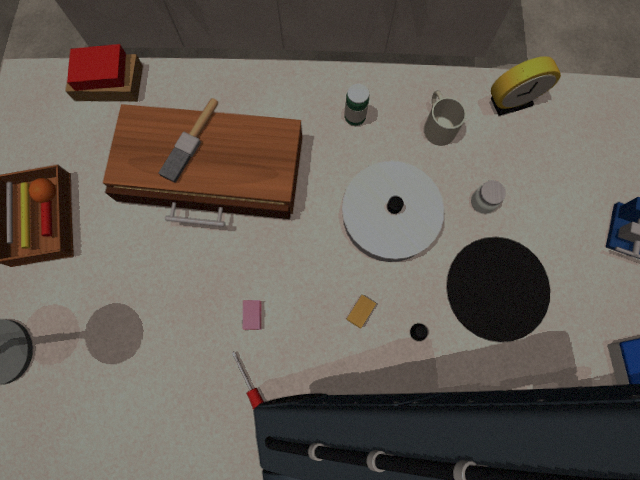

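View pics/side0.png

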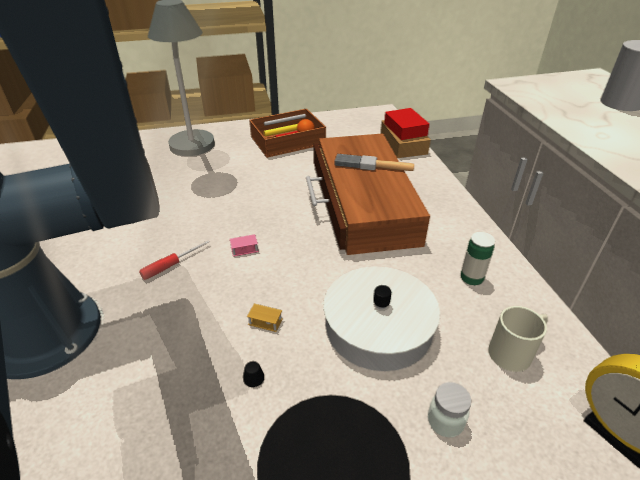

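View pics/wrist0.png

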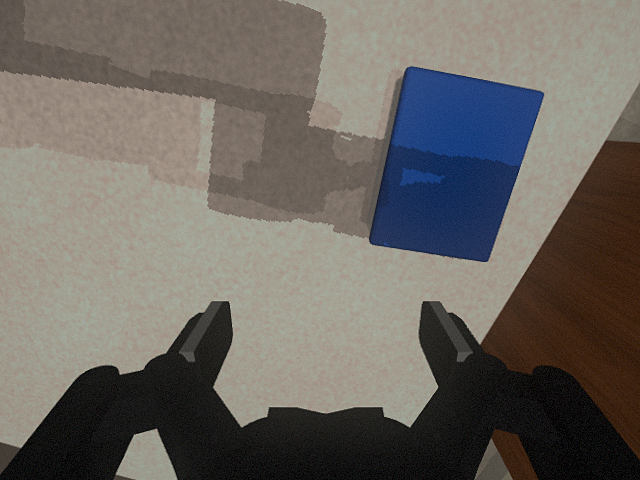

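```bash
cat > h.py <<'E'
from station import manip
import cv2, numpy as np
from scipy.spatial.transform import Rotation as Ro
def K(s): return np.array([[s["fx"],0,s["cx"]],[0,s["fy"],s["cy"]],[0,0,1]])
def snap(n,f=None):
    s=manip.snapshot(n)
    if f: cv2.imwrite("pics/"+f,s["pixels"])
    return s
def unp(s,uv,z):
    u=cv2.undistortPoints(np.array(uv,float).reshape(-1,1,2),K(s),np.array(s["D"])).reshape(-1,2)
    R=np.array(s["R"]);c=-R.T@np.array(s["t"])
    d=np.c_[u,np.ones(len(u))]@R
    return c+d*((z-c[2])/d[:,2])[:,None]
def proj(s,X):
    R=np.array(s["R"]);r,_=cv2.Rodrigues(R)
    return cv2.projectPoints(np.array(X,float).reshape(-1,1,3),r,np.array(s["t"],float),K(s),np.array(s["D"]))[0].reshape(-1,2)
def st():
    s=manip.sense();M=Ro.from_quat(s["tool_rot"]).as_matrix()
    print("t%.1f"%s["t"],"tcp",(1e3*s["tcp_pos"]).round(1),"xang %.1f"%np.degrees(np.arctan2(M[1,0],M[0,0])),"z",M[:,2].round(3),"F",s["force"].round(1),"gap %.3f"%s["finger_gap"])
    return s
def blob(s,mask,z,minA=50):
    n,l,S,c=cv2.connectedComponentsWithStats(mask.astype(np.uint8))
    out=[]
    for i in range(1,n):
        if S[i,4]<minA: continue
        cn=max(cv2.findContours((l==i).astype(np.uint8),0,1)[0],key=len).reshape(-1,2)
        w=unp(s,cn,z)[:,:2]*1e3
        r=cv2.minAreaRect(w.astype(np.float32)) 
        out.append((S[i,4],c[i].round(1),np.round(r[0],1),np.round(r[1],1),round(r[2],1)))
    return out
E
python3 - <<'E'
from h import *
s=snap("top"); p=s["pixels"]; hsv=cv2.cvtColor(p,cv2.COLOR_BGR2HSV)
H,S,V=[hsv[...,i].astype(int) for i in range(3)]
yy,xx=np.mgrid[:480,:640]
dark=(V<45)
print("mat z3");[print(b) for b in blob(s,dark&(xx>440)&(xx<560)&(yy>230)&(yy<345),.003)]
print("knob z.099");[print(b) for b in blob(s,dark&(xx>370)&(xx<420)&(yy>185)&(yy<225),.099)]
print("loupe");[print(b) for b in blob(s,dark&(xx>405)&(xx<435)&(yy>318)&(yy<345),.034)]
print("brass");[print(b) for b in blob(s,(H>10)&(H<30)&(S>130)&(V>90)&(xx>330)&(xx<400)&(yy>280)&(yy<340),.026)]
print("lid");[print(b) for b in blob(s,(S<25)&(V>110)&(xx>330)&(xx<455)&(yy>150)&(yy<270),.059,500)]
print("jar",unp(s,[490,191],.07)*1e3)
print("cab top corners",unp(s,[[107,183],[294,206],[123,106],[302,119]],.09)*1e3)
print("handle",unp(s,[[167,219],[227,225]],.0575)*1e3)
big=cv2.resize(p[270:350,230:440],None,fx=3.6,fy=3.6,interpolation=2);cv2.imwrite("pics/crop1.png",big)
s=snap("side")
print("side handle",unp(s,[[309,180],[317,213]],.0575)*1e3,"knob",unp(s,[382,290],.099)*1e3)
E
```

```text
mat z3
(np.int32(8378), array([498. , 289.1]), array([ 481.4, -370.4]), array([224.8, 224.9]), 45.5)
knob z.099
(np.int32(207), array([394.7, 204.7]), array([ 630.1, -130.8]), array([28.8, 35.3]), 64.6)
loupe
(np.int32(233), array([418.4, 331.8]), array([ 381.1, -189.9]), array([32.3, 35. ]), 1.8)
brass
(np.int32(494), array([361. , 311.1]), array([420.5, -72.2]), array([34.6, 60.8]), 59.5)
lid
(np.int32(8820), array([386.2, 209.9]), array([ 631.7, -122. ]), array([254.7, 238.6]), 1.9)
jar [[ 677.40810665 -337.69342968   70.        ]]
cab top corners [[659.57899203 469.42524423  90.        ]
 [622.26783343  73.03542169  90.        ]
 [839.09358206 460.88700213  90.        ]
 [817.39223597  65.89544974  90.        ]]
handle [[594.38776842 342.41265152  57.5       ]
 [585.83279497 213.51514594  57.5       ]]
side handle [[595.2915861  323.08034877  57.5       ]
 [582.92658214 178.51100901  57.5       ]] knob [[ 631.92304048 -132.28603709   99.        ]]
```

View pics/crop1.png

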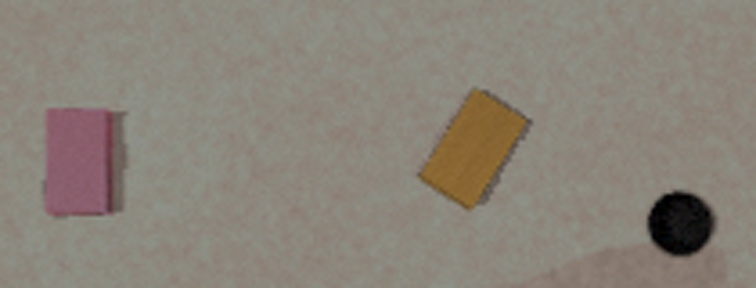

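>>> servo_tool([
  {"hand": 0,"travel": [0,0,0],"yaw": 6.9},
  {"hand": 0,"travel": [0,0,0],"yaw": 6.9},
  {"hand": 0,"travel": [0,0,0],"yaw": 6.9},
  {"travel": [25,-28,0]},
  {"travel": [25,-28,0]},
  {"travel": [25,-28,0]},
  {"travel": [25,-28,0]},
  {"travel": [25,-28,0]},
  {"travel": [25,-28,0]},
  {"travel": [25,-28,0]},
  {"travel": [25,-28,0]},
  {"travel": [25,-28,0]},
  {"travel": [25,-28,0]},
  {"travel": [25,-28,0]},
  {"travel": [25,-28,0]},
  {"travel": [25,-28,0]},
  {"travel": [25,-28,0]},
  {"travel": [0,0,0]},
  {"travel": [0,0,0]},
], newtons=60)

```text
schema error: expected keys hand, travel, yaw
```

```bash
python3 - <<'E'
from h import *
st(); s=snap("wrist","w1.png"); p=s["pixels"]; R=np.array(s["R"]); print("cam",-R.T@s["t"])
snap("top","top1.png")
E
```

```text
t0.2 tcp [ 220.6 -584.4  210.3] xang 20.7 z [-0.     0.001 -1.   ] F [-0.6  0.6  0.8] gap 1.001
cam [ 0.29831333 -0.55573932  0.37348956]
```

View pics/w1.png

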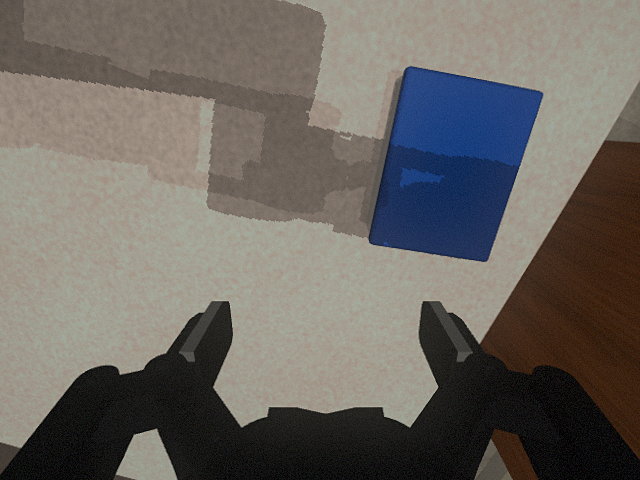

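View pics/top1.png

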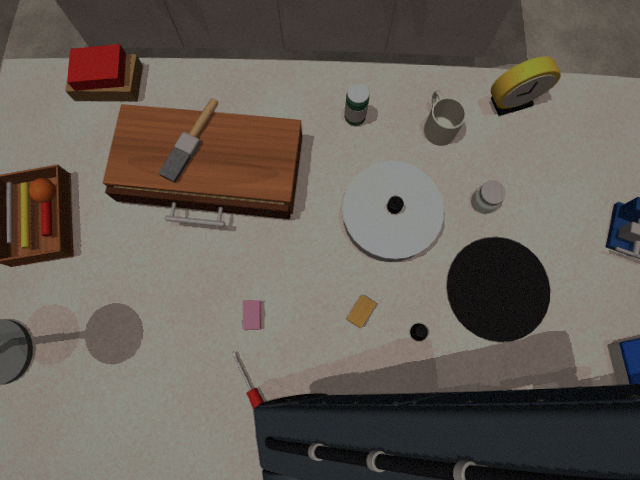

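>>> servo_tool([
  {"hand": 0,"travel": [0,0,0],"yaw": 6.9},
  {"hand": 0,"travel": [0,0,0],"yaw": 6.9},
  {"hand": 0,"travel": [0,0,0],"yaw": 6.9},
  {"hand": 0,"travel": [25,-28,0],"yaw": 0},
  {"hand": 0,"travel": [25,-28,0],"yaw": 0},
  {"hand": 0,"travel": [25,-28,0],"yaw": 0},
  {"hand": 0,"travel": [25,-28,0],"yaw": 0},
  {"hand": 0,"travel": [25,-28,0],"yaw": 0},
  {"hand": 0,"travel": [25,-28,0],"yaw": 0},
  {"hand": 0,"travel": [25,-28,0],"yaw": 0},
  {"hand": 0,"travel": [25,-28,0],"yaw": 0},
  {"hand": 0,"travel": [25,-28,0],"yaw": 0},
  {"hand": 0,"travel": [25,-28,0],"yaw": 0},
  {"hand": 0,"travel": [25,-28,0],"yaw": 0},
  {"hand": 0,"travel": [25,-28,0],"yaw": 0},
  {"hand": 0,"travel": [0,0,0],"yaw": 0},
  {"hand": 0,"travel": [0,0,0],"yaw": 0},
], newtons=60)

```text
t: 2.05
tcp_pos: [0.5211, -0.2482, 0.2108]
tool_rot: [1.0, 0.001, -0.0, 0.0]
force: [-0.0, -1.5, -0.1]
finger_gap: 1.004
```

```bash
python3 - <<'E'
from h import *
st(); s=snap("wrist","w2.png"); p=s["pixels"]; R=np.array(s["R"]); print("cam",-R.T@s["t"])
E
```

```text
t2.0 tcp [ 521.1 -248.2  210.8] xang 0.1 z [-0. -0. -1.] F [-0.  -1.5 -0.1] gap 1.004
cam [ 0.60417607 -0.24842416  0.37387509]
```

View pics/w2.png

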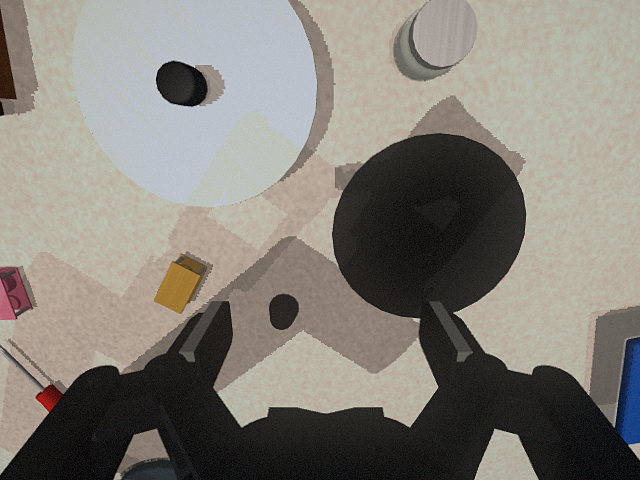

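```bash
python3 - <<'E'
from h import *
s=snap("wrist")
print("knobtop",unp(s,[178,82],.099)*1e3,"mat",unp(s,[[429,225]],.003)*1e3,"loupe",unp(s,[284,308],.034)*1e3,"jar",unp(s,[445,33],.07)*1e3)
E
```

```text
knobtop [[ 635.1046859  -136.75207253   99.        ]] mat [[ 492.49108229 -370.97261668    3.        ]] loupe [[ 400.08302177 -201.08485545   34.        ]] jar [[ 675.05237988 -346.24049852   70.        ]]
```

>>> servo_tool([
  {"hand": 0,"travel": [22,-23,0],"yaw": 0},
  {"hand": 0,"travel": [22,-23,0],"yaw": 0},
  {"hand": 0,"travel": [22,-23,0],"yaw": 0},
  {"hand": 0,"travel": [22,-23,0],"yaw": 0},
  {"hand": 0,"travel": [22,-23,0],"yaw": 0},
  {"hand": 0,"travel": [0,0,30],"yaw": 0},
  {"hand": 0,"travel": [0,0,30],"yaw": 0},
  {"hand": 0,"travel": [0,0,0],"yaw": 0},
  {"hand": 0,"travel": [0,0,0],"yaw": 0},
])

```text
t: 3.05
tcp_pos: [0.6303, -0.1352, 0.1507]
tool_rot: [1.0, -0.001, -0.001, -0.0]
force: [1.0, -0.1, 0.0]
finger_gap: 1.001
```

```bash
python3 - <<'E'
from h import *
st(); s=snap("wrist","w3.png"); t=snap("top","top3.png")
E
```

```text
t3.0 tcp [ 630.3 -135.2  150.7] xang -0.1 z [-0.001  0.    -1.   ] F [ 1.  -0.1  0. ] gap 1.001
```

View pics/w3.png

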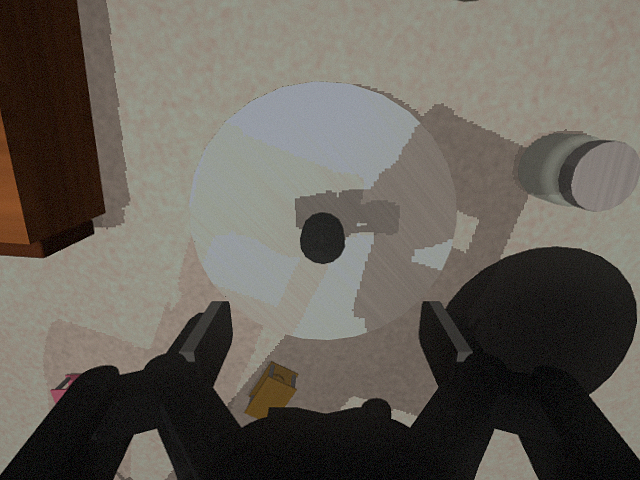

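View pics/top3.png

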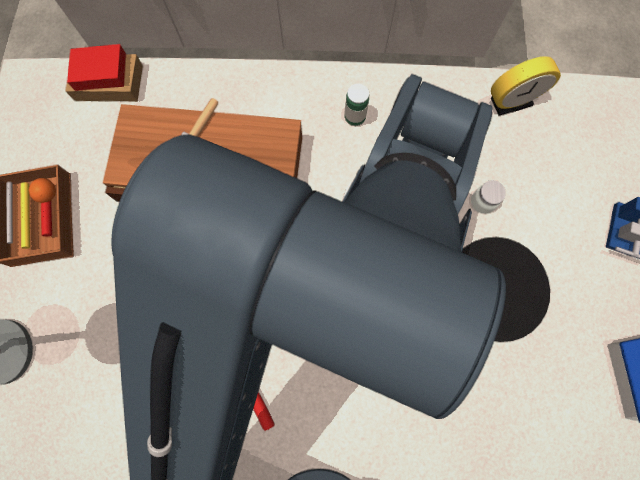

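```bash
python3 - <<'E'
from h import *
s=snap("wrist")
from scipy.optimize import least_squares
pts=np.array([[190,205],[457,205],[322,82],[322,340],[225,130],[420,122]])
w=unp(s,pts,.059)[:,:2]*1e3
r=least_squares(lambda p:np.hypot(*(w-p[:2]).T)-p[2],[630,-132,108]);print("lid",r.x,r.fun.round(1))
print("knob",unp(s,[[322,238],[322,242]],.092)*1e3)
E
```

```text
lid [ 635.68412159 -135.16168993  107.64746058] [ 1.1 -0.3  0.9 -0.1 -1.8  0.2]
knob [[ 638.22880188 -133.49823729   92.        ]
 [ 635.19665512 -133.48512781   92.        ]]
```

>>> servo_tool([
  {"hand": 0,"travel": [3,-1,15],"yaw": 0},
  {"hand": 0,"travel": [0,0,20],"yaw": 0},
  {"hand": 0,"travel": [0,0,20],"yaw": 0},
  {"hand": 0,"travel": [0,0,15],"yaw": 0},
  {"hand": 0,"travel": [0,0,12],"yaw": 0},
  {"hand": 0,"travel": [0,0,0],"yaw": 0},
  {"hand": 0.3,"travel": [0,0,0],"yaw": 0},
  {"hand": 0.5,"travel": [0,0,0],"yaw": 0},
  {"hand": 0.8,"travel": [0,0,0],"yaw": 0},
  {"hand": 1,"travel": [0,0,0],"yaw": 0},
  {"hand": 1,"travel": [0,0,0],"yaw": 0},
  {"hand": 1,"travel": [0,0,0],"yaw": 0},
  {"hand": 1,"travel": [0,0,0],"yaw": 0},
], newtons=70)

```text
t: 4.5
tcp_pos: [0.6346, -0.1331, 0.0702]
tool_rot: [1.0, -0.0, 0.001, 0.0]
force: [-0.5, 0.0, 5.9]
finger_gap: 0.332
```

```bash
python3 - <<'E'
from h import *
st(); s=snap("wrist","w4.png"); t=snap("side","s4.png")
E
```

```text
t4.5 tcp [ 634.6 -133.1   70.2] xang -0.0 z [ 0.002 -0.001 -1.   ] F [-0.5  0.   5.9] gap 0.332
```

View pics/w4.png

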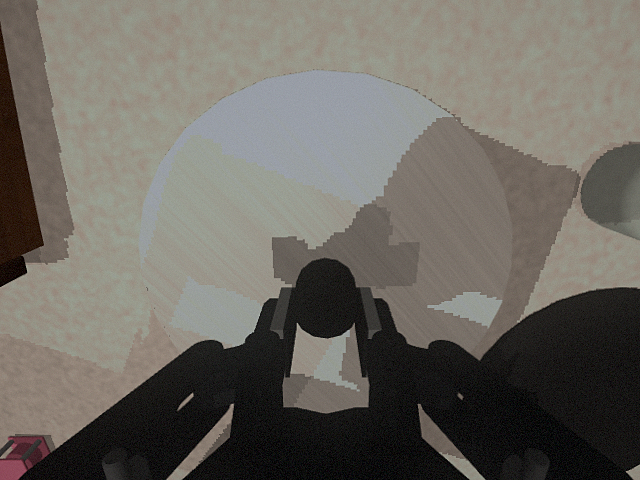

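View pics/s4.png

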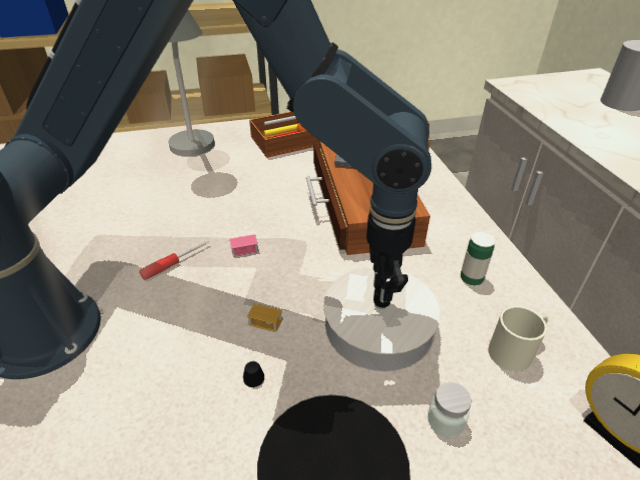

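```bash
python3 - <<'E'
from h import *
s=snap("wrist"); T=manip.sense()["tcp_pos"]
for dx in (-.011,0,.011): print(dx,[proj(s,T+[dx,dy,dz]).round(0).tolist() for dz in (0,.019) for dy in (.016,-.016)])
for c in ([.6346,-.1331],[.64,-.1331]):
  print(proj(s,[[*c,.099],[c[0]+.016,c[1],.099],[c[0]-.016,c[1],.099],[c[0]+.016,c[1],.069]]).round(0).tolist())
w=unp(s,np.array([[142,230],[512,230],[325,70],[178,140],[447,115]]),.059)[:,:2]*1e3
from scipy.optimize import least_squares
r=least_squares(lambda p:np.hypot(*(w-p[:2]).T)-108,[630,-132]);print("lid",r.x,r.fun.round(1))
E
```

```text
-0.011 [[[296.0, 302.0]], [[353.0, 302.0]], [[293.0, 321.0]], [[356.0, 322.0]]]
0 [[[295.0, 285.0]], [[354.0, 285.0]], [[292.0, 302.0]], [[357.0, 302.0]]]
0.011 [[[295.0, 266.0]], [[354.0, 266.0]], [[291.0, 282.0]], [[358.0, 282.0]]]
[[324.0, 313.0], [324.0, 282.0], [324.0, 342.0], [325.0, 257.0]]
[[324.0, 303.0], [324.0, 271.0], [324.0, 332.0], [325.0, 247.0]]
lid [ 633.54585423 -134.20856013] [-1.2 -0.7  1.1  0.1 -0.8]
```

>>> servo_tool([
  {"hand": 1,"travel": [0,0,-4],"yaw": 0},
  {"hand": 1,"travel": [0,0,-8],"yaw": 0},
  {"hand": 1,"travel": [0,0,-15],"yaw": 0},
  {"hand": 1,"travel": [0,0,-18],"yaw": 0},
  {"hand": 1,"travel": [0,0,-15],"yaw": 0},
  {"hand": 1,"travel": [0,0,0],"yaw": 0},
  {"hand": 1,"travel": [-6,9,0],"yaw": 0},
  {"hand": 1,"travel": [-12,19,0],"yaw": 0},
  {"hand": 1,"travel": [-15,23,0],"yaw": 0},
  {"hand": 1,"travel": [-15,23,0],"yaw": 0},
  {"hand": 1,"travel": [-15,23,0],"yaw": 0},
  {"hand": 1,"travel": [-15,23,0],"yaw": 0},
  {"hand": 1,"travel": [-15,23,0],"yaw": 0},
  {"hand": 1,"travel": [-15,23,0],"yaw": 0},
  {"hand": 1,"travel": [-15,23,0],"yaw": 0},
  {"hand": 1,"travel": [-15,23,0],"yaw": 0},
  {"hand": 1,"travel": [-10,16,0],"yaw": 0},
  {"hand": 1,"travel": [-5,8,0],"yaw": 0},
  {"hand": 1,"travel": [0,0,0],"yaw": 0},
  {"hand": 1,"travel": [0,0,0],"yaw": 0},
], newtons=90)

```text
t: 6.65
tcp_pos: [0.4805, -0.3681, 0.1283]
tool_rot: [1.0, -0.0, -0.0, -0.001]
force: [0.9, -0.1, -2.3]
finger_gap: 0.324
```

```bash
python3 - <<'E'
from h import *
st(); s=snap("wrist","w5.png"); t=snap("side","s5.png")
E
```

```text
t6.7 tcp [ 480.5 -368.1  128.3] xang -0.0 z [-0.001  0.001 -1.   ] F [ 0.9 -0.1 -2.3] gap 0.324
```

View pics/w5.png

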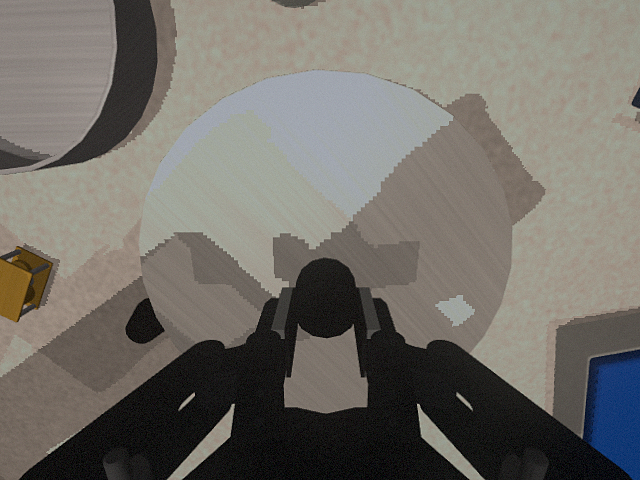

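View pics/s5.png

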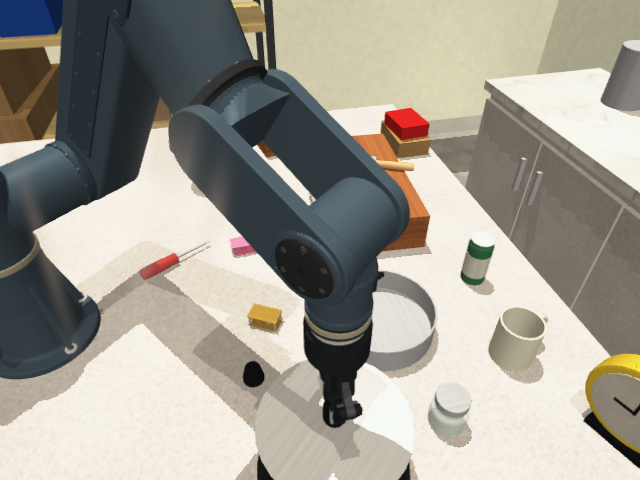

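>>> servo_tool([
  {"hand": 1,"travel": [1,2,10],"yaw": 0},
  {"hand": 1,"travel": [0,0,20],"yaw": 0},
  {"hand": 1,"travel": [0,0,20],"yaw": 0},
  {"hand": 1,"travel": [0,0,20],"yaw": 0},
  {"hand": 1,"travel": [0,0,15],"yaw": 0},
  {"hand": 1,"travel": [0,0,8],"yaw": 0},
  {"hand": 1,"travel": [0,0,4],"yaw": 0},
  {"hand": 1,"travel": [0,0,3],"yaw": 0},
  {"hand": 1,"travel": [0,0,2],"yaw": 0},
  {"hand": 1,"travel": [0,0,1],"yaw": 0},
  {"hand": 1,"travel": [0,0,0],"yaw": 0},
  {"hand": 1,"travel": [0,0,0],"yaw": 0},
])

```text
t: 7.95
tcp_pos: [0.482, -0.3711, 0.0263]
tool_rot: [1.0, -0.0, 0.0, 0.0]
force: [-0.4, -0.6, -2.9]
finger_gap: 0.323
```

```bash
python3 - <<'E'
from h import *
st(); t=snap("side","s6.png")
E
```

```text
t8.0 tcp [ 482.  -371.1   26.3] xang -0.0 z [ 0.001 -0.001 -1.   ] F [-0.4 -0.6 -2.9] gap 0.323
```

Not yet touching; two mm more, release, rise.

>>> servo_tool([
  {"hand": 1,"travel": [0,0,1],"yaw": 0},
  {"hand": 1,"travel": [0,0,1],"yaw": 0},
  {"hand": 1,"travel": [0,0,0.5],"yaw": 0},
  {"hand": 1,"travel": [0,0,0],"yaw": 0},
])

```text
t: 8.4
tcp_pos: [0.4819, -0.371, 0.0243]
tool_rot: [1.0, -0.0, 0.0, 0.0]
force: [-1.7, 0.4, 4.3]
finger_gap: 0.322
```

```bash
python3 - <<'E'
from h import *
st()
E
```

```text
t8.4 tcp [ 481.9 -371.    24.3] xang -0.0 z [ 0. -0. -1.] F [-1.7  0.4  4.3] gap 0.322
```

>>> servo_tool([
  {"hand": 0.5,"travel": [0,0,0],"yaw": 0},
  {"hand": 0.2,"travel": [0,0,0],"yaw": 0},
  {"hand": 0,"travel": [0,0,0],"yaw": 0},
  {"hand": 0,"travel": [0,0,0],"yaw": 0},
  {"hand": 0,"travel": [0,0,0],"yaw": 0},
  {"hand": 0,"travel": [0,0,-8],"yaw": 0},
  {"hand": 0,"travel": [0,0,-20],"yaw": 0},
  {"hand": 0,"travel": [0,0,-30],"yaw": 0},
  {"hand": 0,"travel": [0,0,-30],"yaw": 0},
  {"hand": 0,"travel": [0,0,-30],"yaw": 0},
  {"hand": 0,"travel": [0,0,-30],"yaw": 0},
  {"hand": 0,"travel": [0,0,-30],"yaw": 0},
  {"hand": 0,"travel": [0,0,0],"yaw": 0},
  {"hand": 0,"travel": [0,0,0],"yaw": 0},
])

```text
t: 9.8
tcp_pos: [0.4819, -0.3709, 0.2024]
tool_rot: [1.0, -0.0, 0.001, 0.001]
force: [-0.5, 0.9, -0.1]
finger_gap: 0.998
```

```bash
python3 - <<'E'
from h import *
st(); t=snap("side","s7.png"); t=snap("top","t7.png"); t=snap("wrist","w7.png")
E
```

```text
t9.8 tcp [ 481.9 -370.9  202.4] xang -0.0 z [ 0.001 -0.001 -1.   ] F [-0.5  0.9 -0.1] gap 0.998
```

View pics/t7.png

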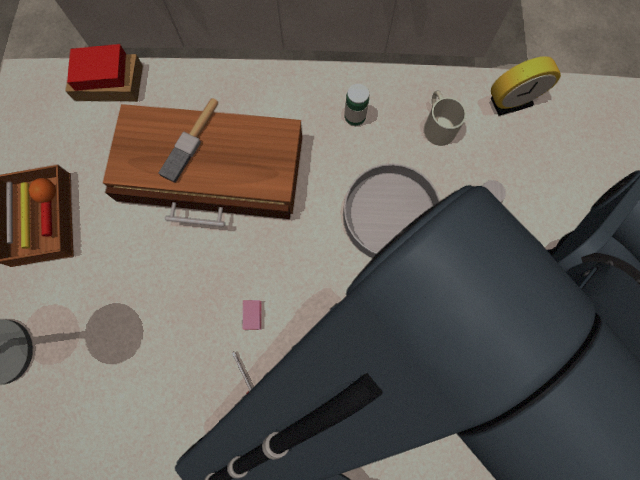

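View pics/w7.png

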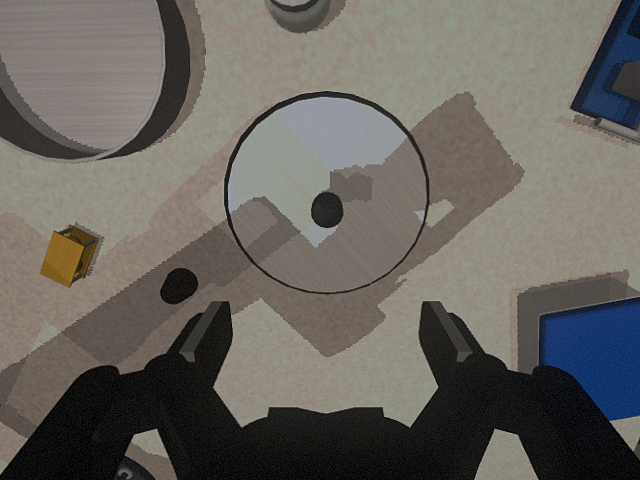

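>>> servo_tool([
  {"hand": 0,"travel": [0,-15,0],"yaw": 0},
  {"hand": 0,"travel": [0,-35,0],"yaw": 0},
  {"hand": 0,"travel": [0,-35,0],"yaw": 0},
  {"hand": 0,"travel": [0,-35,0],"yaw": 0},
  {"hand": 0,"travel": [0,-35,0],"yaw": 0},
  {"hand": 0,"travel": [0,-35,0],"yaw": 0},
  {"hand": 0,"travel": [0,-35,0],"yaw": 0},
  {"hand": 0,"travel": [0,-35,0],"yaw": 0},
  {"hand": 0,"travel": [0,-35,0],"yaw": 0},
  {"hand": 0,"travel": [0,-35,0],"yaw": 0},
  {"hand": 0,"travel": [0,-35,0],"yaw": 0},
  {"hand": 0,"travel": [0,-35,0],"yaw": 0},
  {"hand": 0,"travel": [0,-35,0],"yaw": 0},
  {"hand": 0,"travel": [0,-35,0],"yaw": 0},
  {"hand": 0,"travel": [0,-35,0],"yaw": 0},
  {"hand": 0,"travel": [0,-35,0],"yaw": 0},
  {"hand": 0,"travel": [0,-35,0],"yaw": 0},
  {"hand": 0,"travel": [0,-35,0],"yaw": 0},
  {"hand": 0,"travel": [0,-10,0],"yaw": 0},
  {"hand": 0,"travel": [0,0,0],"yaw": 0},
])

```text
t: 11.95
tcp_pos: [0.4806, 0.2504, 0.2005]
tool_rot: [1.0, 0.001, -0.001, 0.0]
force: [0.1, -0.2, -0.6]
finger_gap: 0.998
```

```bash
python3 - <<'E'
from h import *
print(st()["q"].round(2)); t=snap("side","s8.png"); t=snap("wrist","w8.png")
E
```

```text
t11.9 tcp [480.6 250.4 200.5] xang 0.2 z [-0.002 -0.001 -1.   ] F [ 0.1 -0.2 -0.6] gap 0.998
[ 0.27  0.43  1.65 -0.    1.06  1.84]
```

View pics/s8.png

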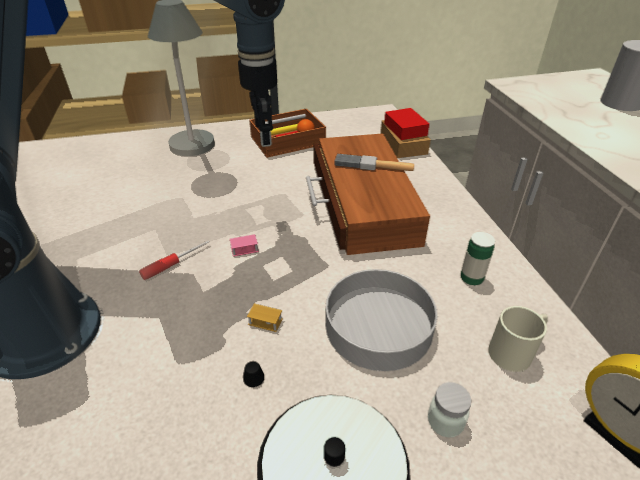

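View pics/w8.png

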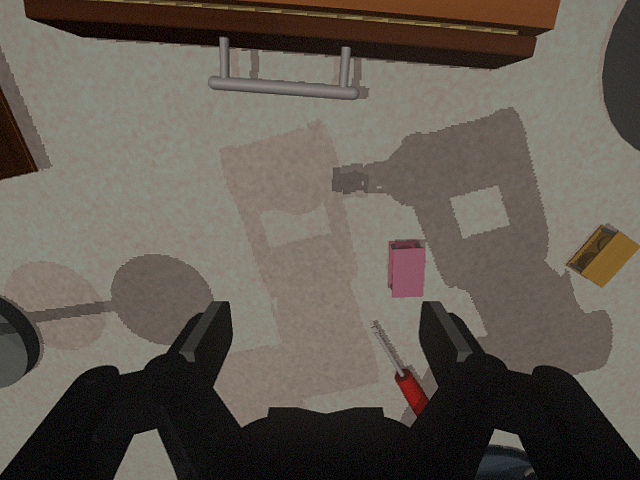

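```bash
python3 - <<'E'
from h import *
s=snap("wrist"); 
a=unp(s,[[209,83],[358,94]],.052)*1e3; print(a, a.mean(0), np.degrees(np.arctan2(a[0,0]-a[1,0],a[0,1]-a[1,1])))
print("lamp",unp(s,[[0,340]],.01)*1e3)
t=cv2.imread("pics/t7.png"); cv2.imwrite("pics/c8.png",cv2.resize(t[180:240,140:310],None,fx=4.5,fy=4.5,interpolation=2))
E
```

```text
[[598.72103102 348.67331349  52.        ]
 [589.65862351 219.53505727  52.        ]] [594.18982726 284.10418538  52.        ] 4.014208252700561
lamp [[301.63543427 671.41349771  10.        ]]
```

View pics/c8.png

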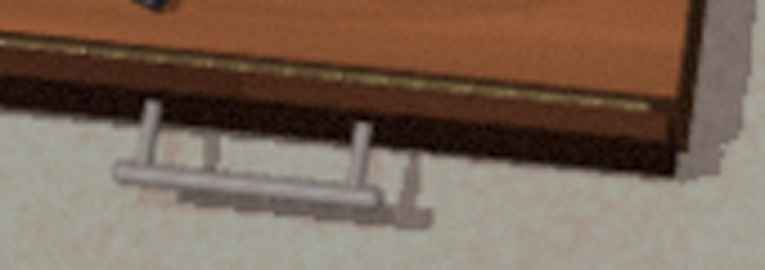

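>>> servo_tool([
  {"hand": 0.3,"travel": [0,0,0],"yaw": -7.8},
  {"hand": 0.6,"travel": [0,0,0],"yaw": -7.8},
  {"hand": 0.6,"travel": [0,0,0],"yaw": -7.8},
  {"hand": 0.6,"travel": [0,0,0],"yaw": -7.8},
  {"hand": 0.6,"travel": [0,0,0],"yaw": -7.8},
  {"hand": 0.6,"travel": [0,0,0],"yaw": -7.8},
  {"hand": 0.6,"travel": [0,0,0],"yaw": -7.8},
  {"hand": 0.6,"travel": [0,0,0],"yaw": -7.8},
  {"hand": 0.6,"travel": [0,0,0],"yaw": -7.8},
  {"hand": 0.6,"travel": [0,0,0],"yaw": -7.8},
  {"hand": 0.6,"travel": [0,0,0],"yaw": -8},
  {"hand": 0.6,"travel": [10,27,20],"yaw": 0},
  {"hand": 0.6,"travel": [10,27,20],"yaw": 0},
  {"hand": 0.6,"travel": [10,27,20],"yaw": 0},
  {"hand": 0.6,"travel": [9,27,20],"yaw": 0},
  {"hand": 0.6,"travel": [0,0,0],"yaw": 0},
  {"hand": 0.6,"travel": [0,0,0],"yaw": 0},
])

```text
t: 13.8
tcp_pos: [0.5922, 0.2786, 0.1202]
tool_rot: [0.732, 0.681, -0.001, -0.001]
force: [-0.1, -1.2, -0.1]
finger_gap: 0.397
```

```bash
python3 - <<'E'
from h import *
print(st()["q"].round(2)); t=snap("side"); cv2.imwrite("pics/s9.png",cv2.resize(t["pixels"][60:300,200:480],None,fx=2.5,fy=2.5));t=snap("wrist","w9.png")
E
```

```text
t13.8 tcp [592.2 278.6 120.2] xang 85.8 z [-0.003 -0.001 -1.   ] F [-0.1 -1.2 -0.1] gap 0.397
[ 0.27  0.67  1.43 -0.    1.04  0.34]
```

View pics/s9.png

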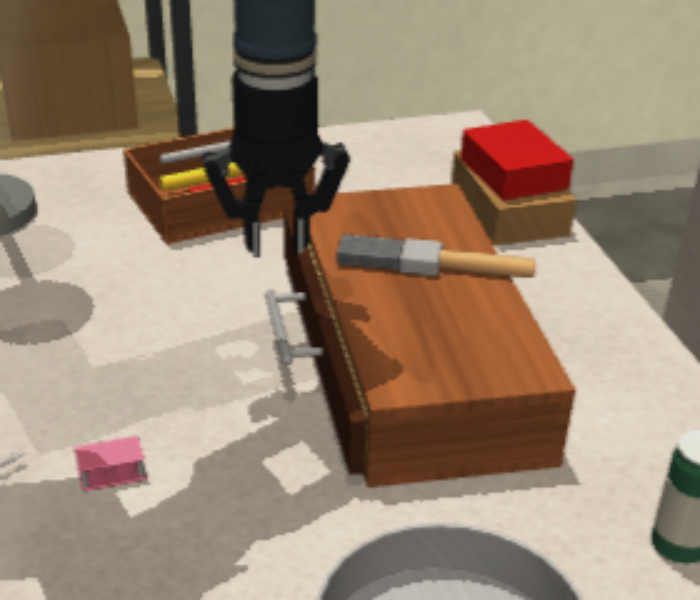

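View pics/w9.png

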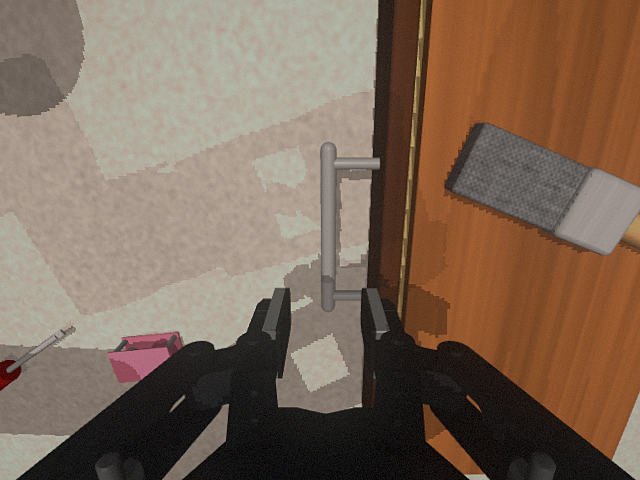

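```bash
python3 - <<'E'
from h import *
s=snap("wrist"); T=manip.sense()["tcp_pos"]
a=unp(s,[[328,146],[328,308]],.052)*1e3; print(a.round(1), a.mean(0).round(1), np.degrees(np.arctan2(a[0,0]-a[1,0],a[0,1]-a[1,1])))
b=unp(s,[[400,150],[400,300]],.09)*1e3; print(b)
print(proj(s,[T+[0,0,.019-.085],T]))
E
```

```text
[[598.9 347.8  52. ]
 [590.4 222.4  52. ]] [594.7 285.1  52. ] 3.8988219828152326
[[639.81196405 344.96896563  90.        ]
 [639.96365155 247.69473696  90.        ]]
[[324.85072519 242.62575964]
 [324.67564462 283.50201007]]
```

>>> servo_tool([
  {"hand": 0.6,"travel": [5,2,15],"yaw": 0},
  {"hand": 0.6,"travel": [0,0,20],"yaw": 0},
  {"hand": 0.6,"travel": [0,0,20],"yaw": 0},
  {"hand": 0.6,"travel": [0,0,15],"yaw": 0},
  {"hand": 0.6,"travel": [0,0,14],"yaw": 0},
  {"hand": 0.6,"travel": [0,0,0],"yaw": 0},
  {"hand": 0.8,"travel": [0,0,0],"yaw": 0},
  {"hand": 1,"travel": [0,0,0],"yaw": 0},
  {"hand": 1,"travel": [0,0,0],"yaw": 0},
  {"hand": 1,"travel": [0,0,0],"yaw": 0},
  {"hand": 1,"travel": [0,0,0],"yaw": 0},
], newtons=50)

```text
t: 15.05
tcp_pos: [0.5952, 0.2854, 0.0379]
tool_rot: [0.732, 0.682, 0.0, 0.0]
force: [0.1, -0.7, 0.5]
finger_gap: -0.001
```

```bash
python3 - <<'E'
from h import *
st(); t=snap("side"); cv2.imwrite("pics/s10.png",cv2.resize(t["pixels"][60:300,200:480],None,fx=2.5,fy=2.5));t=snap("wrist","w10.png")
E
```

```text
t15.1 tcp [595.2 285.4  37.9] xang 86.0 z [ 0.001  0.    -1.   ] F [ 0.1 -0.7  0.5] gap -0.001
```

View pics/s10.png

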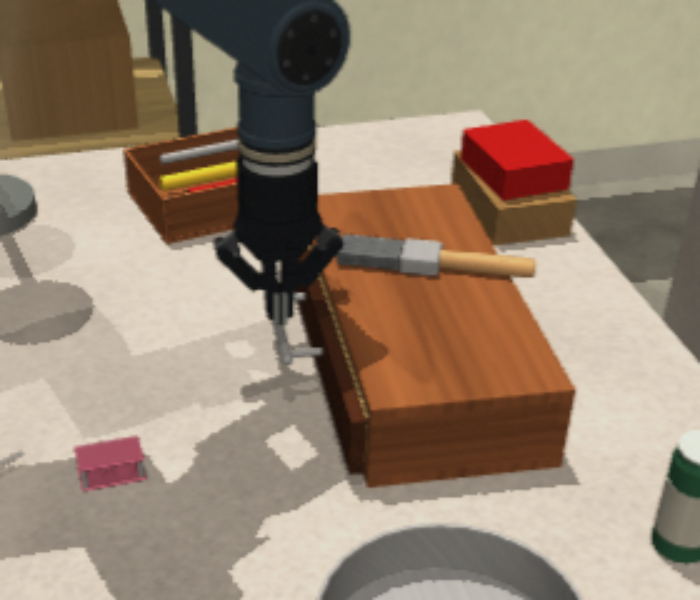

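View pics/w10.png

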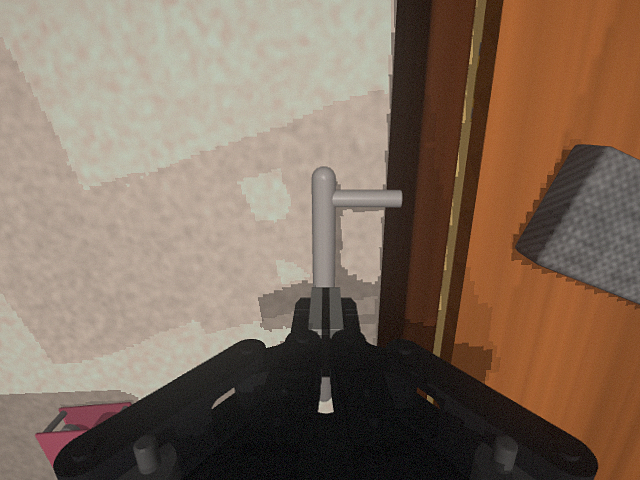

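```bash
python3 - <<'E'
from h import *
t=snap("side"); cv2.imwrite("pics/s11.png",cv2.resize(t["pixels"][150:230,280:380],None,fx=7,fy=7,interpolation=2));p=snap("wrist")["pixels"];cv2.imwrite("pics/w11.png",cv2.resize(p[150:350,230:420],None,fx=3,fy=3,interpolation=2))
T=manip.sense()["tcp_pos"];print(proj(t,[T,T+[0,0,.014],T+[.004,.06,.014],T+[-.004,-.06,.014]])-[280,150])
E
```

```text
[[32.12708169 44.48484271]
 [32.07358925 39.89675757]
 [28.57384779 27.34667947]
 [35.8522062  53.44561991]]
```

View pics/s11.png

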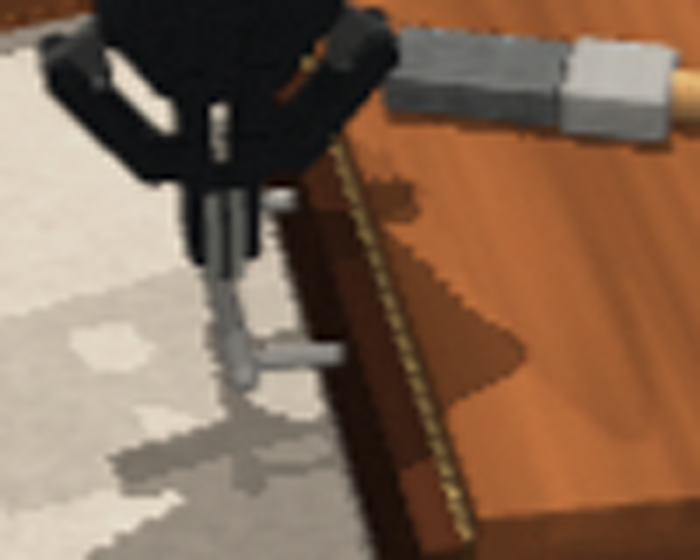

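View pics/w11.png

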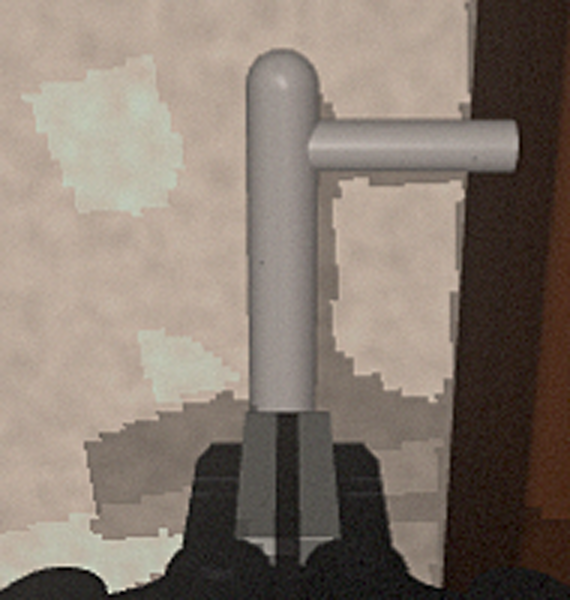

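```bash
python3 - <<'E'
from h import *
t=snap("wrist");d=manip.sense();T=d["tcp_pos"];M=Ro.from_quat(d["tool_rot"]).as_matrix()
for x in (0,.011):
  for z in (0,-.01,-.019,-.03): print(x,z,proj(t,[T+M@[x,-.007,z],T+M@[x,.007,z]]).round(0).tolist())
E
```

```text
0 0 [[312.0, 284.0], [337.0, 284.0]]
0 -0.01 [[311.0, 292.0], [338.0, 292.0]]
0 -0.019 [[310.0, 301.0], [339.0, 301.0]]
0 -0.03 [[309.0, 313.0], [340.0, 313.0]]
0.011 0 [[311.0, 265.0], [338.0, 265.0]]
0.011 -0.01 [[311.0, 273.0], [338.0, 273.0]]
0.011 -0.019 [[310.0, 281.0], [339.0, 281.0]]
0.011 -0.03 [[309.0, 292.0], [340.0, 292.0]]
```

>>> servo_tool([
  {"hand": 0.6,"travel": [0,0,0],"yaw": 0},
  {"hand": 0.6,"travel": [0,0,0],"yaw": 0},
  {"hand": 0.6,"travel": [0,0,0],"yaw": 0},
  {"hand": 0.6,"travel": [0,0,5],"yaw": 0},
  {"hand": 0.6,"travel": [0,0,5],"yaw": 0},
  {"hand": 0.6,"travel": [0,0,5],"yaw": 0},
  {"hand": 0.6,"travel": [0,0,0],"yaw": 0},
])

```text
t: 16.0
tcp_pos: [0.594, 0.2851, 0.0211]
tool_rot: [0.732, 0.682, -0.001, -0.001]
force: [-1.0, -0.1, -0.2]
finger_gap: 0.4
```

```bash
python3 - <<'E'
from h import *
st();t=snap("side"); cv2.imwrite("pics/s12.png",cv2.resize(t["pixels"][150:230,280:380],None,fx=7,fy=7,interpolation=2));p=snap("wrist")["pixels"];cv2.imwrite("pics/w12.png",cv2.resize(p[150:350,230:420],None,fx=3,fy=3,interpolation=2))
E
```

```text
t16.0 tcp [594.  285.1  21.1] xang 86.0 z [-0.002 -0.001 -1.   ] F [-1.  -0.1 -0.2] gap 0.400
```

View pics/s12.png

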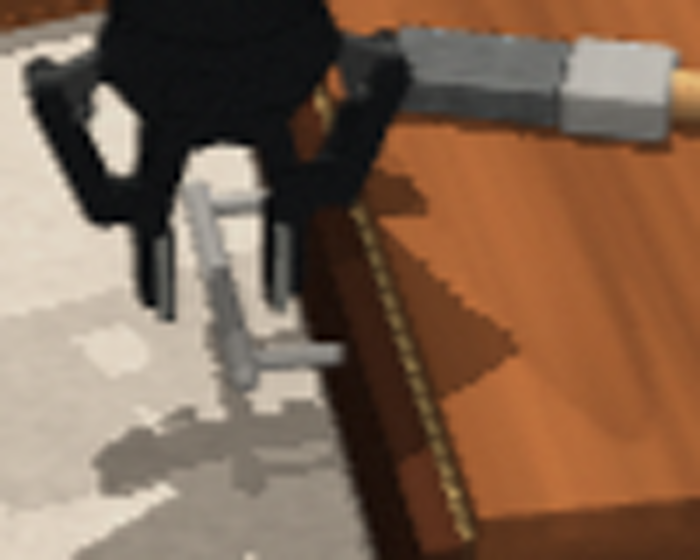

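View pics/w12.png

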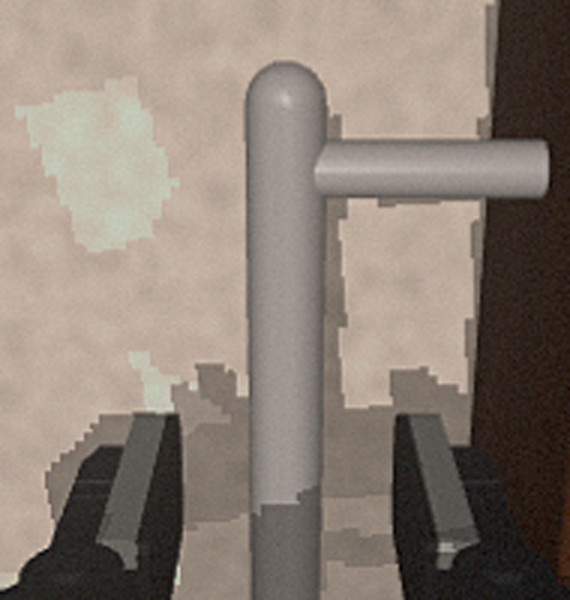

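>>> servo_tool([
  {"hand": 0.8,"travel": [0,0,0],"yaw": 0},
  {"hand": 1,"travel": [0,0,0],"yaw": 0},
  {"hand": 1,"travel": [0,0,0],"yaw": 0},
  {"hand": 1,"travel": [0,0,0],"yaw": 0},
  {"hand": 1,"travel": [0,0,0],"yaw": 0},
], newtons=50)

```text
t: 16.6
tcp_pos: [0.595, 0.2854, 0.0226]
tool_rot: [0.732, 0.682, 0.0, 0.0]
force: [-0.0, 0.0, 2.4]
finger_gap: 0.102
```

```bash
python3 - <<'E'
from h import *
st();t=snap("side"); cv2.imwrite("pics/s13.png",cv2.resize(t["pixels"][150:230,280:380],None,fx=7,fy=7,interpolation=2));p=snap("wrist")["pixels"];cv2.imwrite("pics/w13.png",cv2.resize(p[150:350,230:420],None,fx=3,fy=3,interpolation=2))
E
```

```text
t16.6 tcp [595.  285.4  22.6] xang 86.0 z [ 0.  0. -1.] F [-0.   0.   2.4] gap 0.102
```

View pics/w13.png

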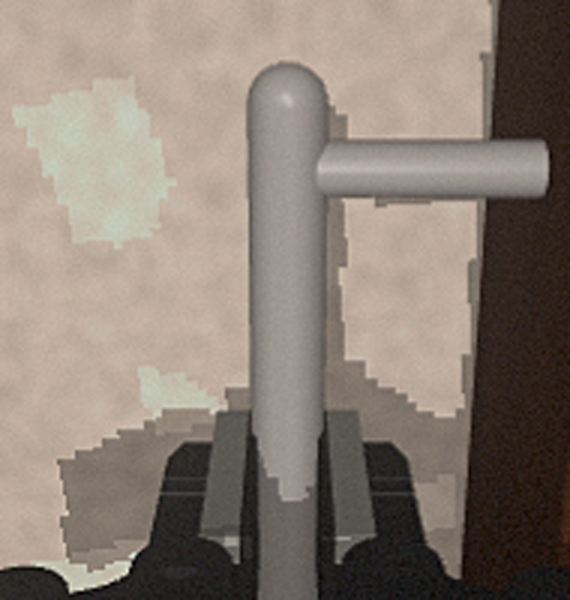

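>>> servo_tool([
  {"hand": 1,"travel": [0,-3,0],"yaw": 0},
  {"hand": 1,"travel": [0,-6,0],"yaw": 0},
  {"hand": 1,"travel": [0,-10,0],"yaw": 0},
  {"hand": 1,"travel": [0,-10,0],"yaw": 0},
  {"hand": 1,"travel": [0,-10,0],"yaw": 0},
  {"hand": 1,"travel": [0,-10,0],"yaw": 0},
  {"hand": 1,"travel": [0,-10,0],"yaw": 0},
  {"hand": 1,"travel": [0,-10,0],"yaw": 0},
  {"hand": 1,"travel": [0,-10,0],"yaw": 0},
  {"hand": 1,"travel": [0,-10,0],"yaw": 0},
  {"hand": 1,"travel": [0,-10,0],"yaw": 0},
  {"hand": 1,"travel": [0,-10,0],"yaw": 0},
  {"hand": 1,"travel": [0,-8,0],"yaw": 0},
  {"hand": 1,"travel": [0,-5,0],"yaw": 0},
  {"hand": 1,"travel": [0,-4,0],"yaw": 0},
  {"hand": 1,"travel": [0,-3,0],"yaw": 0},
  {"hand": 1,"travel": [0,-3,0],"yaw": 0},
  {"hand": 1,"travel": [0,0,0],"yaw": 0},
], newtons=70)

```text
t: 18.5
tcp_pos: [0.4632, 0.2948, 0.0226]
tool_rot: [0.731, 0.682, 0.001, 0.0]
force: [1.8, -0.6, 5.4]
finger_gap: 0.095
```

```bash
python3 - <<'E'
from h import *
st();t=snap("side","s14.png");snap("top","t14.png")
E
```

```text
t18.5 tcp [463.2 294.8  22.6] xang 86.0 z [ 0.001  0.    -1.   ] F [ 1.8 -0.6  5.4] gap 0.095
```

View pics/s14.png

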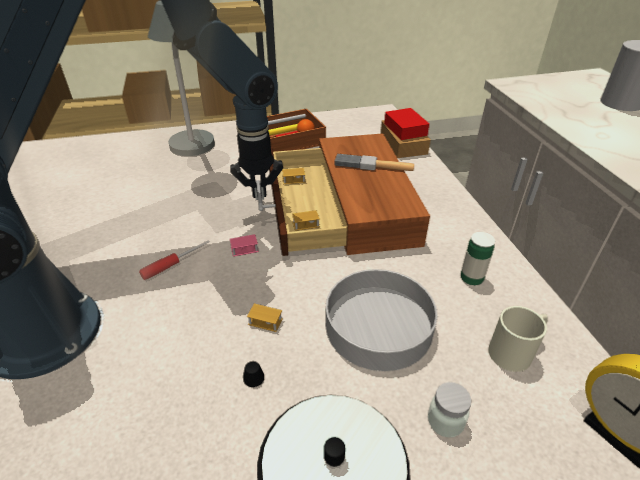

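View pics/t14.png

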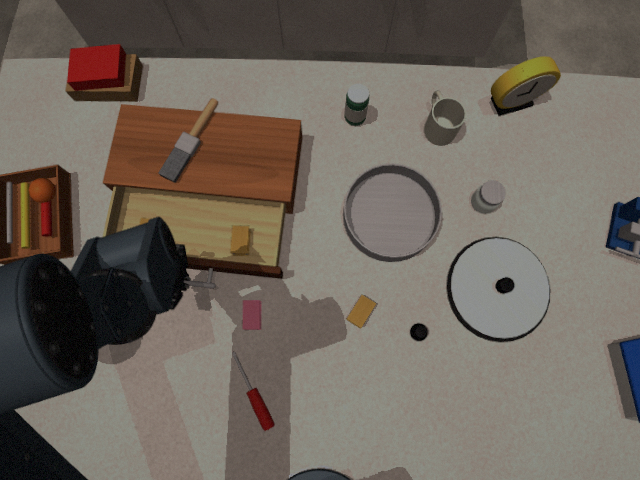

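>>> servo_tool([
  {"hand": 1,"travel": [0,-2,0],"yaw": 0},
  {"hand": 1,"travel": [0,-2,0],"yaw": 0},
  {"hand": 1,"travel": [0,-2,0],"yaw": 0},
  {"hand": 1,"travel": [0,-1,0],"yaw": 0},
  {"hand": 1,"travel": [0,0,0],"yaw": 0},
])

```text
t: 19.1
tcp_pos: [0.4634, 0.295, 0.0227]
tool_rot: [0.731, 0.682, 0.005, 0.004]
force: [13.3, -6.2, -3.2]
finger_gap: 0.092
```

```bash
python3 - <<'E'
from h import *
st()
E
```

```text
t19.1 tcp [463.4 295.   22.7] xang 86.0 z [ 0.013  0.002 -1.   ] F [13.3 -6.2 -3.2] gap 0.092
```

>>> servo_tool([
  {"hand": 1,"travel": [0,3,0],"yaw": 0},
  {"hand": 1,"travel": [0,3,0],"yaw": 0},
  {"hand": 0.8,"travel": [0,0,0],"yaw": 0},
  {"hand": 0.6,"travel": [0,0,0],"yaw": 0},
  {"hand": 0.6,"travel": [0,0,0],"yaw": 0},
  {"hand": 0.6,"travel": [0,0,0],"yaw": 0},
  {"hand": 0.6,"travel": [0,0,-10],"yaw": 0},
  {"hand": 0.6,"travel": [0,0,-20],"yaw": 0},
  {"hand": 0.6,"travel": [0,0,-30],"yaw": 0},
  {"hand": 0.6,"travel": [0,0,-30],"yaw": 7.8},
  {"hand": 0.6,"travel": [0,0,-30],"yaw": 7.8},
  {"hand": 0.6,"travel": [0,0,-30],"yaw": 7.8},
  {"hand": 0.6,"travel": [0,0,-30],"yaw": 7.8},
  {"hand": 0,"travel": [0,0,0],"yaw": 7.8},
  {"hand": 0,"travel": [0,0,0],"yaw": 7.8},
  {"hand": 0,"travel": [0,0,0],"yaw": 7.8},
  {"hand": 0,"travel": [0,0,0],"yaw": 7.8},
  {"hand": 0,"travel": [0,0,0],"yaw": 7.8},
  {"hand": 0,"travel": [0,0,0],"yaw": 7.8},
  {"hand": 0,"travel": [0,0,0],"yaw": 8},
])

```text
t: 21.1
tcp_pos: [0.4617, 0.2946, 0.203]
tool_rot: [1.0, -0.003, -0.0, -0.0]
force: [-0.0, 0.6, 0.3]
finger_gap: 1.001
```

```bash
python3 - <<'E'
from h import *
st();t=snap("wrist","w15.png");snap("top","t15.png")
E
```

```text
t21.1 tcp [461.7 294.6 203. ] xang -0.3 z [-0.  0. -1.] F [-0.   0.6  0.3] gap 1.001
```

View pics/w15.png

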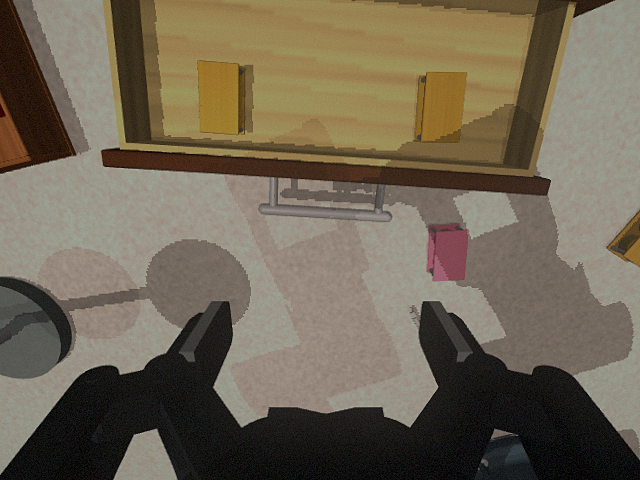

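View pics/t15.png

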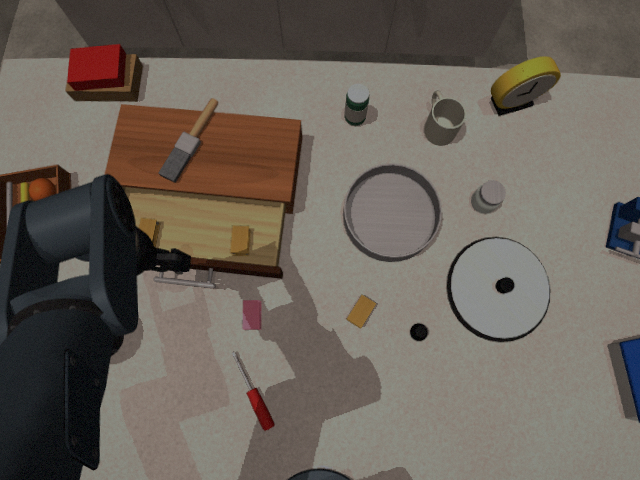

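```bash
python3 - <<'E'
from h import *
def meas(s,roi,z):
    p=s["pixels"]; hsv=cv2.cvtColor(p,cv2.COLOR_BGR2HSV)
    H,S,V=[hsv[...,i].astype(int) for i in range(3)]
    m=(H>10)&(H<30)&(S>165)&(V>100)
    yy,xx=np.mgrid[:480,:640]; m&=(xx>roi[0])&(xx<roi[2])&(yy>roi[1])&(yy<roi[3])
    for b in blob(s,m,z,150): print(b)
s=snap("wrist");
print("W");meas(s,(180,40,260,150),.048);meas(s,(400,50,490,150),.048)
c=unp(s,[[198,61],[238,62],[238,133],[202,132]],.048)*1e3;print(c.mean(0),c)
c=unp(s,[[426,71],[466,71],[461,142],[423,140]],.048)*1e3;print(c.mean(0),c)
s=snap("top");print("T");meas(s,(220,215,260,260),.048);meas(s,(130,205,165,240),.048);meas(s,(330,280,400,340),.026)
print("pan rim from side");
s=snap("side")
from scipy.optimize import least_squares
print("handle",unp(snap("wrist"),[[262,210],[390,217]],.052)*1e3)
t=snap("top"); w=unp(t,[[343,210],[441,212],[393,165],[358,178],[428,178]],.055)[:,:2]*1e3
r=least_squares(lambda p:np.hypot(*(w-p[:2]).T)-104,[630,-132]);print("pan",r.x,r.fun.round(1))
E
```

```text
W
(np.int32(2798), array([219. ,  96.1]), array([568.2, 389.5]), array([35.4, 59.6]), 84.4)
(np.int32(2991), array([441. , 106.7]), array([559.4, 190.8]), array([58.6, 41.8]), 0.3)
[567.96843876 389.41451954  48.        ] [[598.05329316 404.87376033  48.        ]
 [597.01941233 370.08289846  48.        ]
 [537.89280401 374.73325809  48.        ]
 [538.90824555 407.96816127  48.        ]]
[560.6270362  187.37607048  48.        ] [[590.06484196 206.38628111  48.        ]
 [590.37521624 171.21244813  48.        ]
 [530.23567025 168.12036377  48.        ]
 [531.83241633 203.7851889   48.        ]]
T
pan rim from side
handle [[466.11015395 356.09249376  52.        ]
 [459.41899323 230.74562477  52.        ]]
pan [ 630.71102651 -133.34472701] [ 1.3 -2.  -1.2 -1.4  3.2]
```

```bash
python3 - <<'E'
from h import *
# initial drawer shut: top ends & side ends & w8
t=snap("top");w=snap("wrist")
for z in (.03,.04,.052,.06):
    a=unp(t,[[155,279],[218,286]],z)*1e3;b=unp(w,[[262,210],[390,217]],z)*1e3
    s=snap("side"); 
    print(z,a.mean(0).round(1),b.mean(0).round(1))
cv2.imwrite("pics/c15.png",cv2.resize(t["pixels"][180:330,120:400],None,fx=2.8,fy=2.8,interpolation=2))
cv2.imwrite("pics/c15s.png",cv2.resize(s["pixels"][130:270,240:440],None,fx=4,fy=4,interpolation=2))
E
```

```text
0.03 [465.2 295.4  30. ] [457.1 293.4  30. ]
0.04 [463.9 292.5  40. ] [459.8 293.4  40. ]
0.052 [462.3 289.1  52. ] [462.9 293.4  52. ]
0.06 [461.2 286.9  60. ] [465.  293.4  60. ]
```

View pics/c15.png

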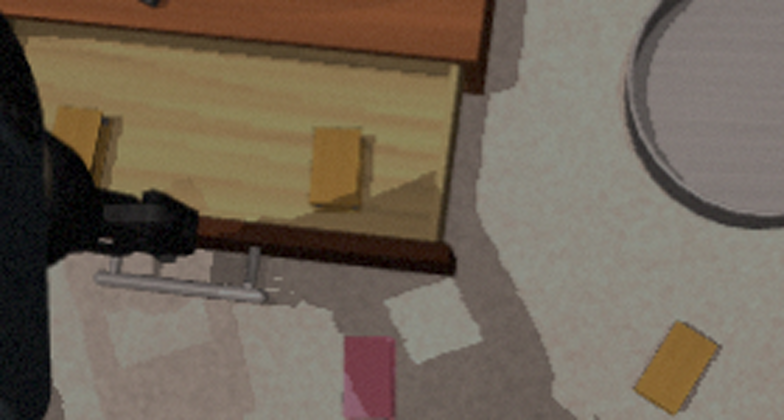

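View pics/c15s.png

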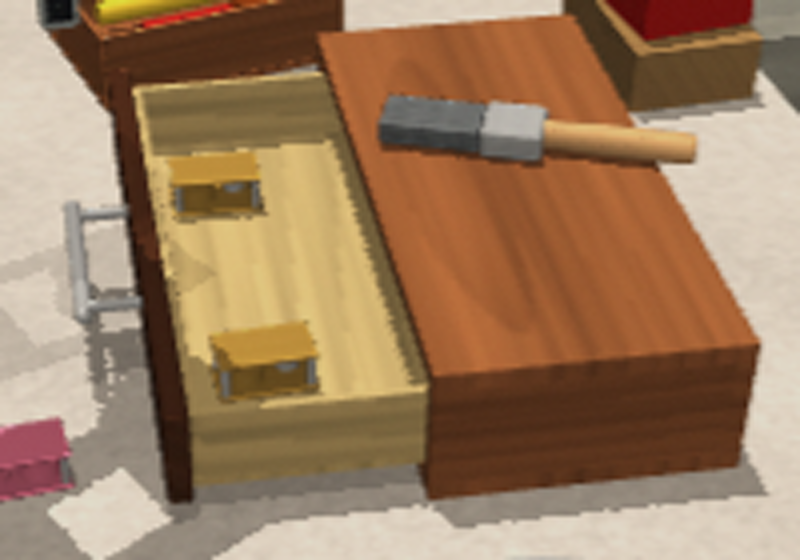

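```bash
python3 - <<'E'
from h import *
t=snap("top")
c=np.array([[313,127],[361,127],[358,208],[309,206]])/2.8+[120,180]
a=unp(t,c,.048)*1e3;print(a.mean(0),a)
E
```

```text
[557.8002383  186.08994152  48.        ] [[587.89348407 205.26533074  48.        ]
 [589.19809814 168.92295064  48.        ]
 [526.99053115 166.73336996  48.        ]
 [527.11883983 203.43811473  48.        ]]
```

>>> servo_tool([
  {"hand": 0,"travel": [0,0,0],"yaw": -3},
  {"hand": 0,"travel": [18,22,0],"yaw": 0},
  {"hand": 0,"travel": [18,22,0],"yaw": 0},
  {"hand": 0,"travel": [18,22,20],"yaw": 0},
  {"hand": 0,"travel": [18,22,20],"yaw": 0},
  {"hand": 0,"travel": [20,22,20],"yaw": 0},
  {"hand": 0,"travel": [0,0,20],"yaw": 0},
  {"hand": 0,"travel": [0,0,20],"yaw": 0},
  {"hand": 0,"travel": [0,0,0],"yaw": 0},
  {"hand": 0,"travel": [0,0,0],"yaw": 0},
])

```text
t: 22.8
tcp_pos: [0.5597, 0.1896, 0.1023]
tool_rot: [1.0, 0.026, -0.0, 0.0]
force: [-0.3, 0.6, 0.1]
finger_gap: 0.999
```

```bash
python3 - <<'E'
from h import *
st();t=snap("wrist","w16.png")
E
```

```text
t22.8 tcp [559.7 189.6 102.3] xang 3.0 z [-0.001 -0.    -1.   ] F [-0.3  0.6  0.1] gap 0.999
```

View pics/w16.png

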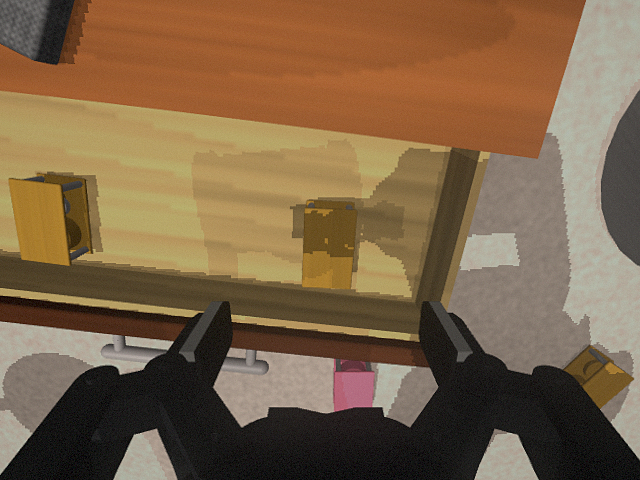

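>>> servo_tool([
  {"hand": 0,"travel": [0,2,15],"yaw": 0},
  {"hand": 0,"travel": [0,0,20],"yaw": 0},
  {"hand": 0,"travel": [0,0,20],"yaw": 0},
  {"hand": 0,"travel": [0,0,15],"yaw": 0},
  {"hand": 0,"travel": [0,0,8],"yaw": 0},
  {"hand": 0,"travel": [0,0,0],"yaw": 0},
  {"hand": 0,"travel": [0,0,0],"yaw": 0},
])

```text
t: 23.55
tcp_pos: [0.5605, 0.1878, 0.0249]
tool_rot: [1.0, 0.026, 0.001, -0.0]
force: [0.2, -0.4, 0.3]
finger_gap: 1.0
```

```bash
python3 - <<'E'
from h import *
st();t=snap("wrist","w17.png");s=snap("side");cv2.imwrite("pics/s17.png",cv2.resize(s["pixels"][130:270,240:440],None,fx=4,fy=4,interpolation=2))
E
```

```text
t23.6 tcp [560.5 187.8  24.9] xang 3.0 z [ 0.001  0.    -1.   ] F [ 0.2 -0.4  0.3] gap 1.000
```

View pics/w17.png

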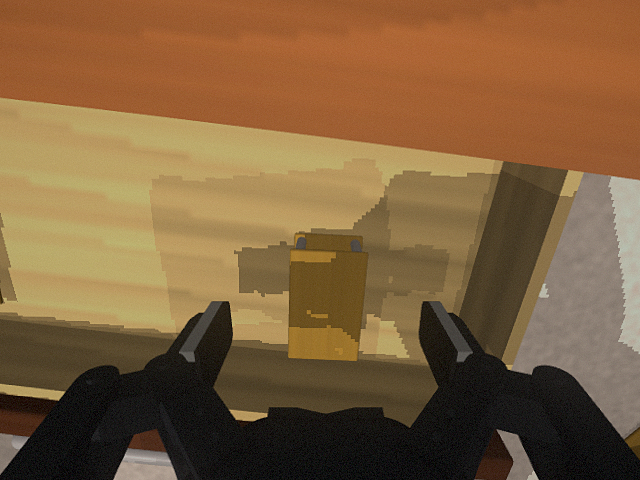

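View pics/s17.png

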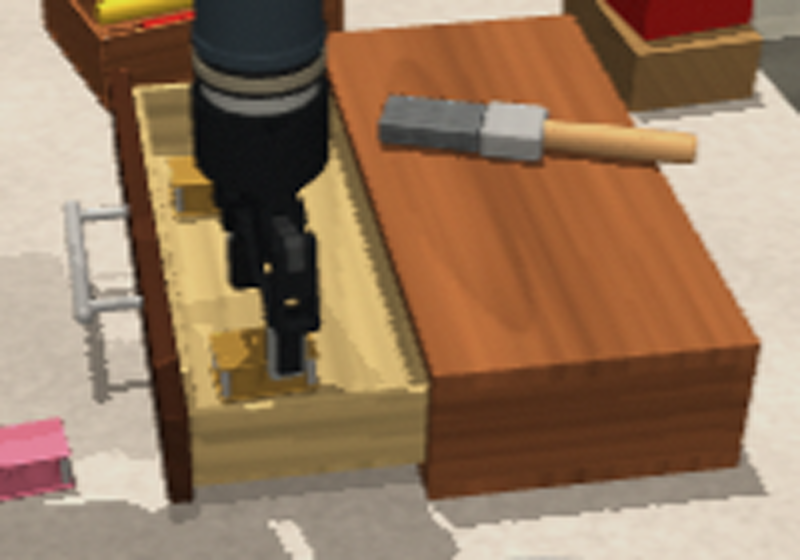

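>>> servo_tool([
  {"hand": 0,"travel": [0,0,3],"yaw": 0},
  {"hand": 0.2,"travel": [0,0,2],"yaw": 0},
  {"hand": 0.4,"travel": [0,0,0],"yaw": 0},
  {"hand": 0.6,"travel": [0,0,0],"yaw": 0},
  {"hand": 1,"travel": [0,0,0],"yaw": 0},
  {"hand": 1,"travel": [0,0,0],"yaw": 0},
  {"hand": 1,"travel": [0,0,0],"yaw": 0},
], newtons=60)

```text
t: 24.35
tcp_pos: [0.5603, 0.1876, 0.0198]
tool_rot: [1.0, 0.026, 0.0, -0.0]
force: [-1.1, -0.2, 3.7]
finger_gap: 0.4
```

```bash
python3 - <<'E'
from h import *
st();t=snap("wrist","w18.png");s=snap("side");cv2.imwrite("pics/s18.png",cv2.resize(s["pixels"][130:270,240:440],None,fx=4,fy=4,interpolation=2))
E
```

```text
t24.4 tcp [560.3 187.6  19.8] xang 3.0 z [ 0.001  0.    -1.   ] F [-1.1 -0.2  3.7] gap 0.400
```

View pics/w18.png

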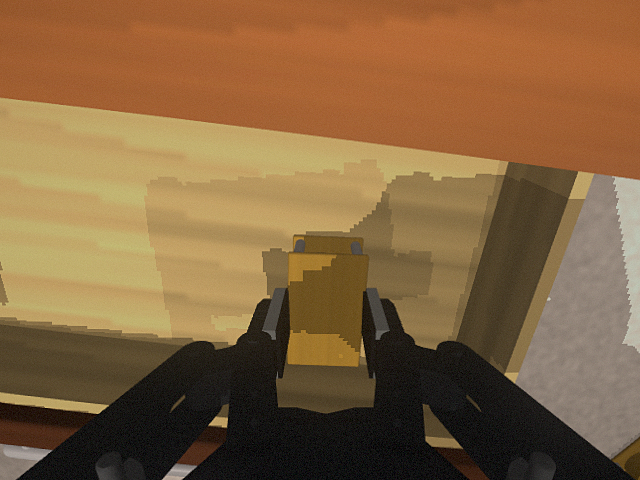

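View pics/s18.png

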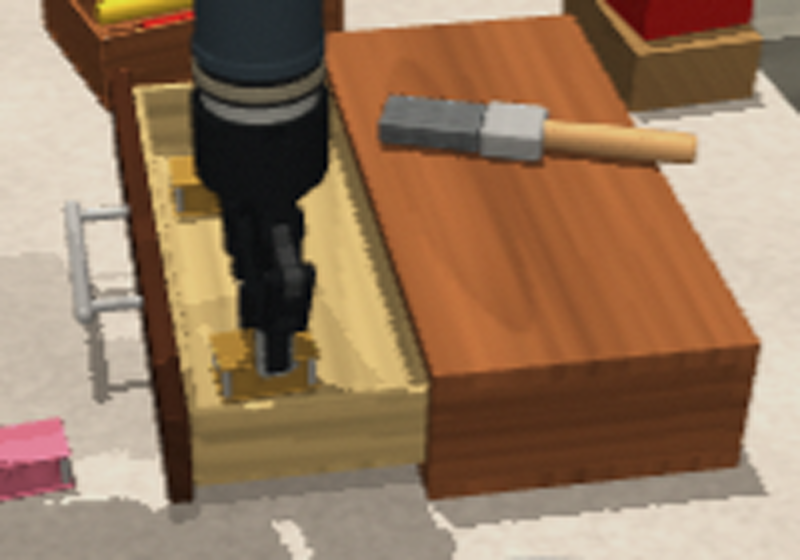

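>>> servo_tool([
  {"hand": 1,"travel": [0,0,-5],"yaw": 0},
  {"hand": 1,"travel": [0,0,-15],"yaw": 0},
  {"hand": 1,"travel": [0,0,-20],"yaw": 0},
  {"hand": 1,"travel": [0,0,-20],"yaw": 0},
  {"hand": 1,"travel": [0,0,-20],"yaw": 3},
  {"hand": 1,"travel": [0,10,0],"yaw": 0},
  {"hand": 1,"travel": [3,20,0],"yaw": 0},
  {"hand": 1,"travel": [10,30,0],"yaw": 0},
  {"hand": 1,"travel": [10,30,0],"yaw": 0},
  {"hand": 1,"travel": [10,30,0],"yaw": 0},
  {"hand": 1,"travel": [10,30,0],"yaw": 0},
  {"hand": 1,"travel": [12,30,0],"yaw": 0},
  {"hand": 1,"travel": [12,30,0],"yaw": 0},
  {"hand": 1,"travel": [12,30,0],"yaw": 0},
  {"hand": 1,"travel": [12,30,0],"yaw": 0},
  {"hand": 1,"travel": [12,30,0],"yaw": 0},
  {"hand": 1,"travel": [7,26,0],"yaw": 0},
  {"hand": 1,"travel": [3,14,0],"yaw": 0},
  {"hand": 1,"travel": [0,6,0],"yaw": 0},
  {"hand": 1,"travel": [0,0,0],"yaw": 0},
], newtons=80)

```text
t: 26.45
tcp_pos: [0.6716, -0.1586, 0.0985]
tool_rot: [1.0, -0.001, -0.001, -0.0]
force: [-0.4, 0.5, -1.6]
finger_gap: 0.392
```

```bash
python3 - <<'E'
from h import *
st();t=snap("wrist","w19.png");s=snap("side","s19.png")
E
```

```text
t26.4 tcp [ 671.6 -158.6   98.5] xang -0.1 z [-0.002  0.001 -1.   ] F [-0.4  0.5 -1.6] gap 0.392
```

View pics/w19.png

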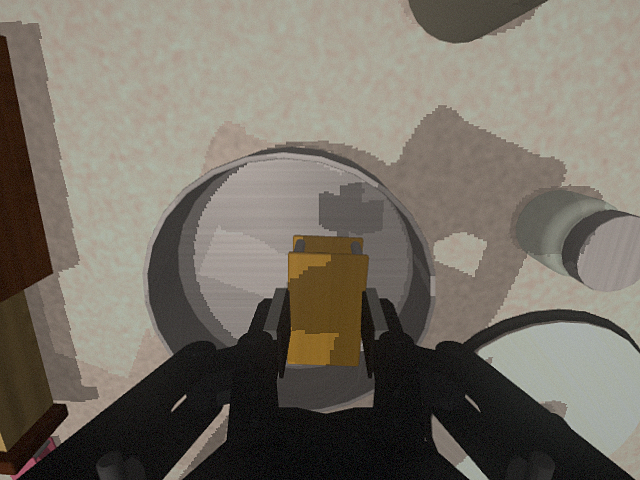

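View pics/s19.png

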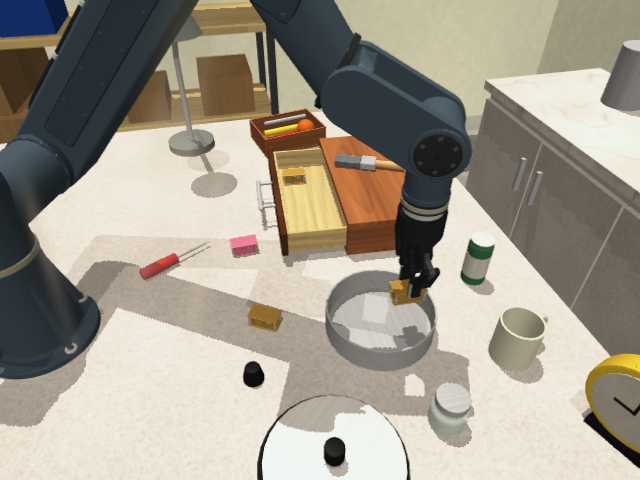

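>>> servo_tool([
  {"hand": 1,"travel": [0,0,10],"yaw": 0},
  {"hand": 1,"travel": [0,0,20],"yaw": 0},
  {"hand": 1,"travel": [0,0,20],"yaw": 0},
  {"hand": 1,"travel": [0,0,18],"yaw": 0},
  {"hand": 1,"travel": [0,0,12],"yaw": 0},
  {"hand": 1,"travel": [0,0,6],"yaw": 0},
  {"hand": 1,"travel": [0,0,4],"yaw": 0},
  {"hand": 1,"travel": [0,0,2],"yaw": 0},
  {"hand": 1,"travel": [0,0,1],"yaw": 0},
  {"hand": 1,"travel": [0,0,0],"yaw": 0},
])

```text
t: 27.55
tcp_pos: [0.6732, -0.1587, 0.0069]
tool_rot: [1.0, -0.0, 0.001, 0.0]
force: [0.0, -0.1, -1.4]
finger_gap: 0.391
```

```bash
python3 - <<'E'
from h import *
st();t=snap("wrist","w20.png")
E
```

```text
t27.6 tcp [ 673.2 -158.7    6.9] xang -0.0 z [ 0.001 -0.    -1.   ] F [ 0.  -0.1 -1.4] gap 0.391
```

View pics/w20.png

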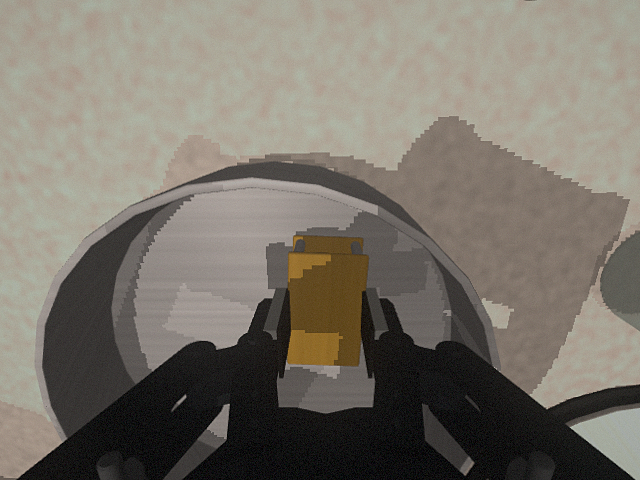

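>>> servo_tool([
  {"hand": 1,"travel": [0,0,2],"yaw": 0},
  {"hand": 1,"travel": [0,0,1],"yaw": 0},
  {"hand": 1,"travel": [0,0,1],"yaw": 0},
  {"hand": 1,"travel": [0,0,0],"yaw": 0},
])

```text
t: 28.0
tcp_pos: [0.6728, -0.1585, 0.003]
tool_rot: [1.0, -0.0, 0.0, 0.0]
force: [-1.7, 1.1, 3.0]
finger_gap: 0.393
```

>>> servo_tool([
  {"hand": 0.55,"travel": [0,0,0],"yaw": 0},
  {"hand": 0.45,"travel": [0,0,0],"yaw": 0},
  {"hand": 0.45,"travel": [0,0,0],"yaw": 0},
  {"hand": 0.45,"travel": [0,0,0],"yaw": 0},
  {"hand": 0.45,"travel": [0,0,-8],"yaw": 0},
  {"hand": 0.45,"travel": [0,0,-15],"yaw": 0},
  {"hand": 0.45,"travel": [0,0,-30],"yaw": 0},
  {"hand": 0.45,"travel": [0,0,-30],"yaw": 0},
  {"hand": 0.2,"travel": [-10,-20,-30],"yaw": 0},
  {"hand": 0,"travel": [-20,-40,-20],"yaw": 0},
  {"hand": 0,"travel": [-20,-40,0],"yaw": 0},
])

```text
t: 29.1
tcp_pos: [0.6256, -0.059, 0.1407]
tool_rot: [1.0, -0.001, 0.005, 0.001]
force: [1.2, 0.8, 0.2]
finger_gap: 0.996
```

```bash
python3 - <<'E'
from h import *
st();t=snap("wrist","w21.png");t=snap("side","s21.png")
E
```

```text
t29.1 tcp [625.6 -59.  140.7] xang -0.1 z [ 0.01  -0.003 -1.   ] F [1.2 0.8 0.2] gap 0.996
```

View pics/s21.png

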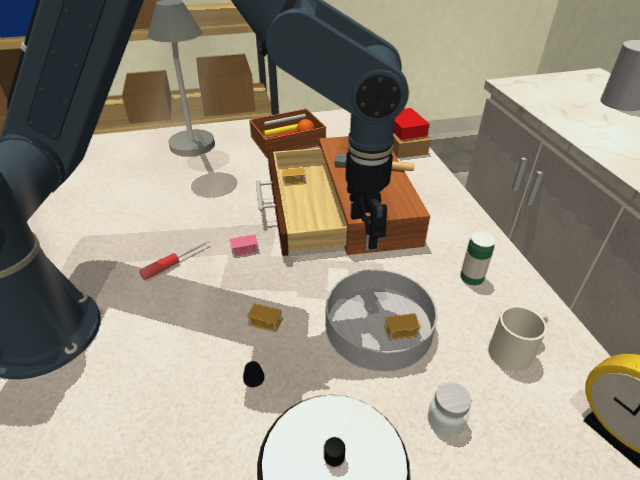

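>>> servo_tool([
  {"hand": 0,"travel": [-5,-20,0],"yaw": 2},
  {"hand": 0,"travel": [-5,-35,0],"yaw": 2},
  {"hand": 0,"travel": [-5,-35,0],"yaw": 0},
  {"hand": 0,"travel": [-5,-35,0],"yaw": 0},
  {"hand": 0,"travel": [-5,-35,0],"yaw": 0},
  {"hand": 0,"travel": [-5,-35,0],"yaw": 0},
  {"hand": 0,"travel": [-5,-35,0],"yaw": 0},
  {"hand": 0,"travel": [-5,-35,0],"yaw": 0},
  {"hand": 0,"travel": [-5,-35,0],"yaw": 0},
  {"hand": 0,"travel": [-5,-35,0],"yaw": 0},
  {"hand": 0,"travel": [-5,-35,0],"yaw": 0},
  {"hand": 0,"travel": [-5,-35,0],"yaw": 0},
  {"hand": 0,"travel": [-10,-35,0],"yaw": 0},
  {"hand": 0,"travel": [-10,-8,0],"yaw": 0},
  {"hand": 0,"travel": [0,0,0],"yaw": 0},
  {"hand": 0,"travel": [0,0,0],"yaw": 0},
])

```text
t: 30.8
tcp_pos: [0.572, 0.3927, 0.1358]
tool_rot: [0.999, -0.035, 0.0, 0.0]
force: [-0.3, 0.2, 0.1]
finger_gap: 0.999
```

```bash
python3 - <<'E'
from h import *
st();t=snap("wrist","w22.png");snap("top","t22.png")
E
```

```text
t30.8 tcp [572.  392.7 135.8] xang -4.0 z [ 0.    -0.001 -1.   ] F [-0.3  0.2  0.1] gap 0.999
```

View pics/w22.png

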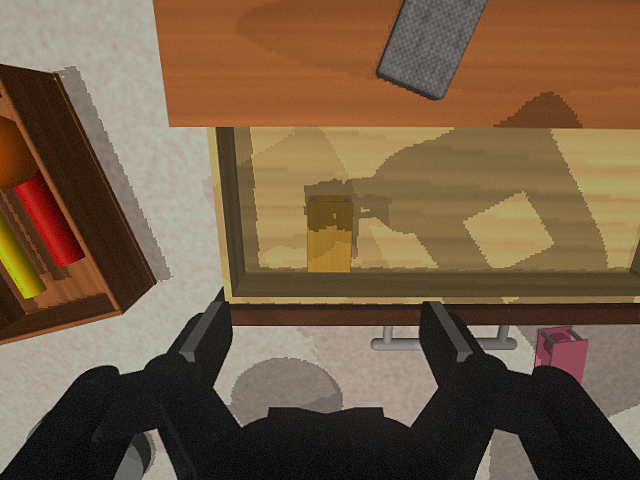

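View pics/t22.png

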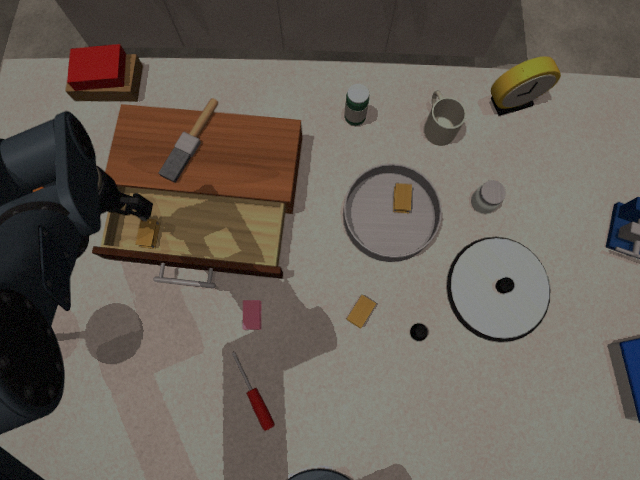

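```bash
python3 - <<'E'
from h import *
s=snap("wrist");a=unp(s,[[308,201],[354,200],[351,272],[307,272]],.048)*1e3;print(a.mean(0),a)
t=snap("top");print(unp(t,[148,230],.048)*1e3)
E
```

```text
[569.72875299 388.14795367  48.        ] [[600.7023078  403.08138366  48.        ]
 [598.96748668 367.60328652  48.        ]
 [538.32387593 372.72497166  48.        ]
 [540.92134153 409.18217284  48.        ]]
[[571.345289   384.09601588  48.        ]]
```

>>> servo_tool([
  {"hand": 0,"travel": [-3,5,15],"yaw": 0},
  {"hand": 0,"travel": [0,0,25],"yaw": 0},
  {"hand": 0,"travel": [0,0,25],"yaw": 0},
  {"hand": 0,"travel": [0,0,20],"yaw": 0},
  {"hand": 0,"travel": [0,0,15],"yaw": 0},
  {"hand": 0,"travel": [0,0,10],"yaw": 0},
  {"hand": 0,"travel": [0,0,5],"yaw": 0},
  {"hand": 0,"travel": [0,0,1],"yaw": 0},
  {"hand": 0.2,"travel": [0,0,0],"yaw": 0},
  {"hand": 0.4,"travel": [0,0,0],"yaw": 0},
  {"hand": 0.6,"travel": [0,0,0],"yaw": 0},
  {"hand": 1,"travel": [0,0,0],"yaw": 0},
  {"hand": 1,"travel": [0,0,0],"yaw": 0},
  {"hand": 1,"travel": [0,0,0],"yaw": 0},
], newtons=80)

```text
t: 32.4
tcp_pos: [0.5693, 0.3893, 0.0206]
tool_rot: [0.999, -0.035, 0.001, -0.001]
force: [-0.3, -0.5, 6.3]
finger_gap: 0.388
```

```bash
python3 - <<'E'
from h import *
st();t=snap("wrist","w23.png")
E
```

```text
t32.4 tcp [569.3 389.3  20.6] xang -4.0 z [ 0.002  0.001 -1.   ] F [-0.3 -0.5  6.3] gap 0.388
```

View pics/w23.png

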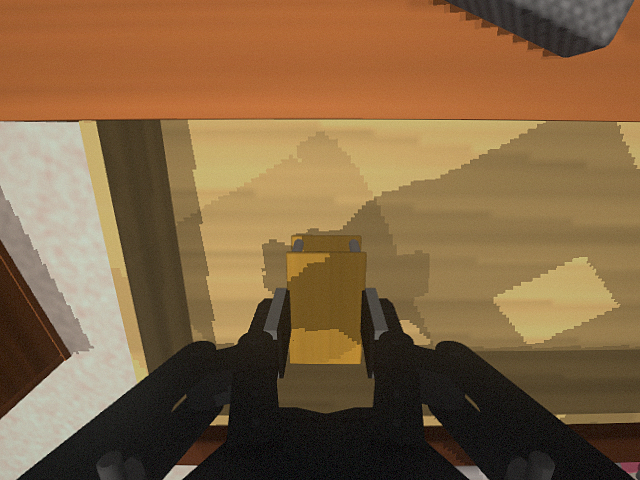

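>>> servo_tool([
  {"hand": 1,"travel": [0,0,-5],"yaw": 0},
  {"hand": 1,"travel": [0,0,-15],"yaw": 0},
  {"hand": 1,"travel": [0,0,-25],"yaw": 0},
  {"hand": 1,"travel": [0,0,-25],"yaw": 2},
  {"hand": 1,"travel": [0,0,-20],"yaw": 2},
  {"hand": 1,"travel": [0,15,0],"yaw": 0},
  {"hand": 1,"travel": [0,30,0],"yaw": 0},
  {"hand": 1,"travel": [0,37,0],"yaw": 0},
  {"hand": 1,"travel": [0,37,0],"yaw": 0},
  {"hand": 1,"travel": [0,37,0],"yaw": 0},
  {"hand": 1,"travel": [0,37,0],"yaw": 0},
  {"hand": 1,"travel": [0,37,0],"yaw": 0},
  {"hand": 1,"travel": [5,37,0],"yaw": 0},
  {"hand": 1,"travel": [10,37,0],"yaw": 0},
  {"hand": 1,"travel": [10,37,0],"yaw": 0},
  {"hand": 1,"travel": [10,37,0],"yaw": 0},
  {"hand": 1,"travel": [10,37,0],"yaw": 0},
  {"hand": 1,"travel": [10,35,0],"yaw": 0},
  {"hand": 1,"travel": [6,20,0],"yaw": 0},
  {"hand": 1,"travel": [2,5,0],"yaw": 0},
])

```text
t: 34.45
tcp_pos: [0.5635, -0.0933, 0.1085]
tool_rot: [0.997, -0.071, -0.001, 0.0]
force: [1.1, -0.6, -2.4]
finger_gap: 0.387
```

>>> servo_tool([
  {"hand": 1,"travel": [0,0,0],"yaw": 0},
  {"hand": 1,"travel": [0,0,0],"yaw": 0},
])

```text
t: 34.65
tcp_pos: [0.5632, -0.0892, 0.1088]
tool_rot: [0.998, -0.07, -0.001, -0.001]
force: [-0.6, -0.1, -1.5]
finger_gap: 0.389
```

```bash
python3 - <<'E'
from h import *
st();t=snap("wrist","w24.png");snap("side","s24.png")
E
```

```text
t34.6 tcp [563.2 -89.2 108.8] xang -8.0 z [-0.002  0.001 -1.   ] F [-0.6 -0.1 -1.5] gap 0.389
```

View pics/w24.png

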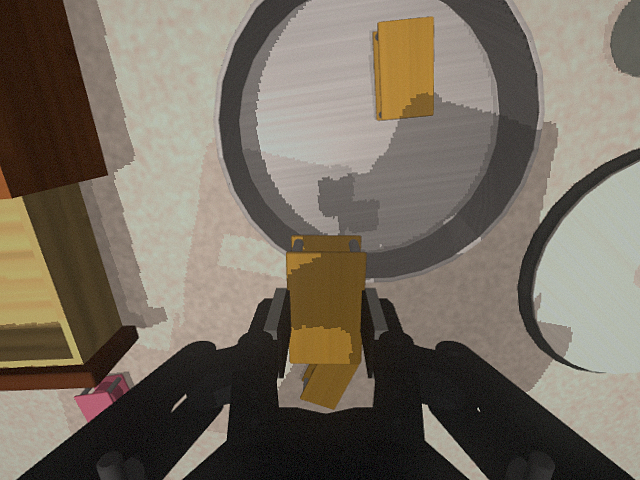

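View pics/s24.png

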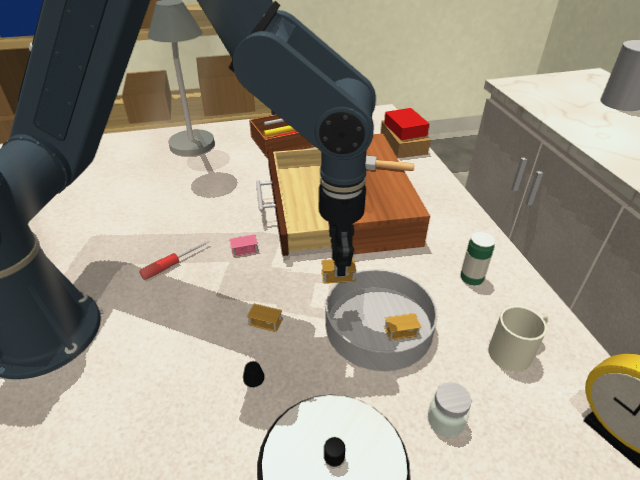

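>>> servo_tool([
  {"hand": 1,"travel": [0,0,0],"yaw": -4},
  {"hand": 1,"travel": [0,0,0],"yaw": -4},
  {"hand": 1,"travel": [15,-1,0],"yaw": 0},
  {"hand": 1,"travel": [25,-2,0],"yaw": 0},
  {"hand": 1,"travel": [20,-1,0],"yaw": 0},
  {"hand": 1,"travel": [9,0,0],"yaw": 0},
  {"hand": 1,"travel": [0,0,20],"yaw": 0},
  {"hand": 1,"travel": [0,0,20],"yaw": 0},
  {"hand": 1,"travel": [0,0,20],"yaw": 0},
  {"hand": 1,"travel": [0,0,20],"yaw": 0},
  {"hand": 1,"travel": [0,0,10],"yaw": 0},
  {"hand": 1,"travel": [0,0,8],"yaw": 0},
  {"hand": 1,"travel": [0,0,3],"yaw": 0},
  {"hand": 1,"travel": [0,0,0],"yaw": 0},
  {"hand": 1,"travel": [0,0,0],"yaw": 0},
])

```text
t: 36.25
tcp_pos: [0.6341, -0.0865, 0.0091]
tool_rot: [1.0, -0.0, 0.001, 0.0]
force: [-0.1, 1.5, -2.3]
finger_gap: 0.392
```

```bash
python3 - <<'E'
from h import *
st();t=snap("wrist","w25.png")
E
```

```text
t36.2 tcp [634.1 -86.5   9.1] xang -0.0 z [ 0.001 -0.    -1.   ] F [-0.1  1.5 -2.3] gap 0.392
```

View pics/w25.png

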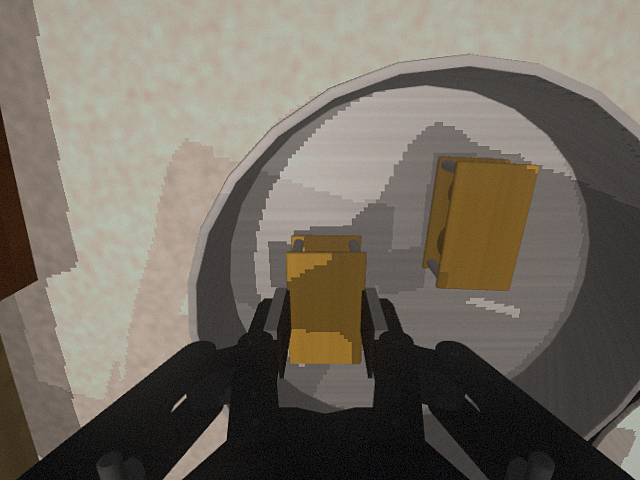

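>>> servo_tool([
  {"hand": 1,"travel": [0,0,2],"yaw": 0},
  {"hand": 1,"travel": [0,0,2],"yaw": 0},
  {"hand": 1,"travel": [0,0,1],"yaw": 0},
  {"hand": 1,"travel": [0,0,1],"yaw": 0},
  {"hand": 1,"travel": [0,0,0],"yaw": 0},
])

```text
t: 36.8
tcp_pos: [0.6335, -0.0864, 0.0037]
tool_rot: [1.0, -0.0, 0.0, 0.0]
force: [-1.2, 1.1, 6.4]
finger_gap: 0.387
```

>>> servo_tool([
  {"hand": 0.55,"travel": [0,0,0],"yaw": 0},
  {"hand": 0.45,"travel": [0,0,0],"yaw": 0},
  {"hand": 0.45,"travel": [0,0,0],"yaw": 0},
  {"hand": 0.45,"travel": [0,0,0],"yaw": 0},
  {"hand": 0.45,"travel": [0,0,-8],"yaw": 0},
  {"hand": 0.45,"travel": [0,0,-15],"yaw": 0},
  {"hand": 0.45,"travel": [0,0,-30],"yaw": 0},
  {"hand": 0.45,"travel": [0,0,-30],"yaw": 0},
  {"hand": 0.2,"travel": [-10,0,-30],"yaw": 0},
  {"hand": 0,"travel": [-30,0,-30],"yaw": 0},
  {"hand": 0,"travel": [-40,0,-20],"yaw": 0},
  {"hand": 0,"travel": [-40,0,0],"yaw": 0},
  {"hand": 0,"travel": [-40,0,0],"yaw": 0},
  {"hand": 0,"travel": [-40,0,0],"yaw": 0},
  {"hand": 0,"travel": [0,0,0],"yaw": 0},
  {"hand": 0,"travel": [0,0,0],"yaw": 0},
])

```text
t: 38.4
tcp_pos: [0.4338, -0.0865, 0.1666]
tool_rot: [1.0, -0.001, 0.001, 0.001]
force: [1.0, -0.4, 0.1]
finger_gap: 1.003
```

```bash
python3 - <<'E'
from h import *
st();t=snap("wrist","w26.png");t=snap("side","s26.png")
E
```

```text
t38.4 tcp [433.8 -86.5 166.6] xang -0.1 z [ 0.003 -0.001 -1.   ] F [ 1.  -0.4  0.1] gap 1.003
```

View pics/w26.png

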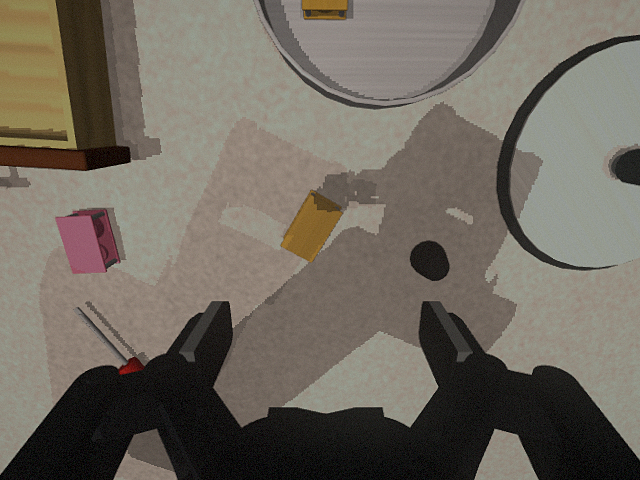

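View pics/s26.png

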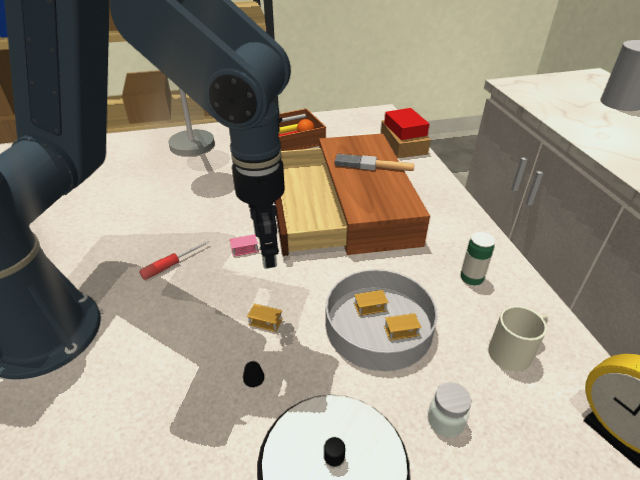

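```bash
python3 - <<'E'
from h import *
s=snap("wrist");p=s["pixels"];cv2.imwrite("pics/c27.png",cv2.resize(p[170:290,40:460],None,fx=1.9,fy=1.9,interpolation=2))
hsv=cv2.cvtColor(p,cv2.COLOR_BGR2HSV);H,S,V=[hsv[...,i].astype(int) for i in range(3)]
yy,xx=np.mgrid[:480,:640]
m=(H>10)&(H<30)&(S>150)&(V>60)&(xx>260)&(xx<360)&(yy>180)&(yy<275)
for b in blob(s,m,.026): print(b)
a=unp(s,[[313,191],[342,209],[309,262],[281,243]],.026)*1e3;print(a.mean(0),a)
E
```

```text
(np.int32(2224), array([309.9, 229.4]), array([424.1, -73.3]), array([36.5, 63.2]), 59.4)
[426.20009249 -73.89664816  26.        ] [[ 461.03434535  -76.25666864   26.        ]
 [ 443.93118837 -103.38802626   26.        ]
 [ 389.89571992  -71.46674792   26.        ]
 [ 409.93911631  -44.47514981   26.        ]]
```

View pics/c27.png

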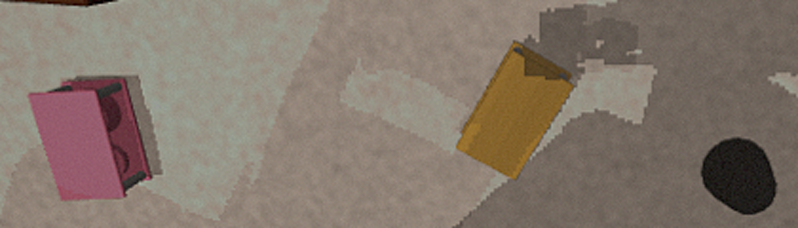

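>>> servo_tool([
  {"hand": 0,"travel": [0,0,0],"yaw": 7.7},
  {"hand": 0,"travel": [0,0,0],"yaw": 7.7},
  {"hand": 0,"travel": [0,0,0],"yaw": 7.7},
  {"hand": 0,"travel": [0,0,0],"yaw": 7.7},
  {"hand": 0,"travel": [-17,-6,15],"yaw": 0},
  {"hand": 0,"travel": [0,0,25],"yaw": 0},
  {"hand": 0,"travel": [0,0,25],"yaw": 0},
  {"hand": 0,"travel": [0,0,25],"yaw": 0},
  {"hand": 0,"travel": [0,0,20],"yaw": 0},
  {"hand": 0,"travel": [0,0,10],"yaw": 0},
  {"hand": 0,"travel": [0,0,0],"yaw": 0},
  {"hand": 0,"travel": [0,0,0],"yaw": 0},
])

```text
t: 39.75
tcp_pos: [0.4228, -0.0726, 0.0455]
tool_rot: [0.964, -0.266, 0.0, 0.0]
force: [0.4, -0.4, 0.6]
finger_gap: 0.997
```

```bash
python3 - <<'E'
from h import *
st();t=snap("wrist","w28.png")
E
```

```text
t39.8 tcp [422.8 -72.6  45.5] xang -30.8 z [ 0.001 -0.    -1.   ] F [ 0.4 -0.4  0.6] gap 0.997
```

View pics/w28.png

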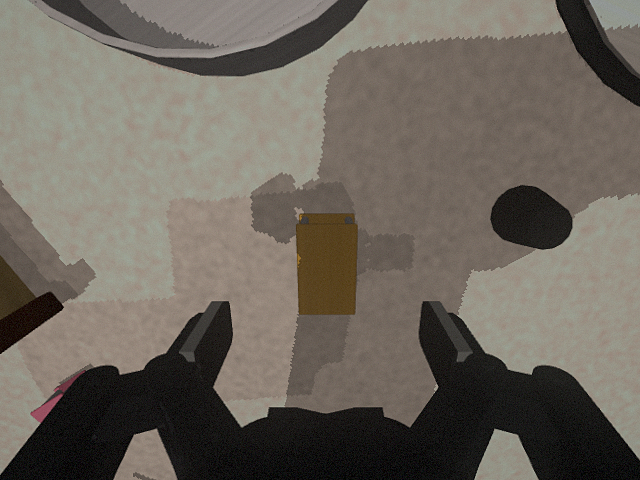

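Aligned and centred on the brass block. Descend and grip.

>>> servo_tool([
  {"hand": 0,"travel": [0,0,15],"yaw": 0},
  {"hand": 0,"travel": [0,0,15],"yaw": 0},
  {"hand": 0,"travel": [0,0,10],"yaw": 0},
  {"hand": 0,"travel": [0,0,6],"yaw": 0},
  {"hand": 0.2,"travel": [0,0,0],"yaw": 0},
  {"hand": 0.4,"travel": [0,0,0],"yaw": 0},
  {"hand": 0.6,"travel": [0,0,0],"yaw": 0},
  {"hand": 1,"travel": [0,0,0],"yaw": 0},
  {"hand": 1,"travel": [0,0,0],"yaw": 0},
  {"hand": 1,"travel": [0,0,0],"yaw": 0},
])

```text
t: 40.8
tcp_pos: [0.4223, -0.0725, 0.0003]
tool_rot: [0.964, -0.266, 0.001, 0.0]
force: [-0.5, 0.3, 7.6]
finger_gap: 0.382
```

```bash
python3 - <<'E'
from h import *
st();t=snap("wrist","w29.png")
E
```

```text
t40.8 tcp [ 4.223e+02 -7.250e+01  3.000e-01] xang -30.8 z [ 0.001 -0.001 -1.   ] F [-0.5  0.3  7.6] gap 0.382
```

View pics/w29.png

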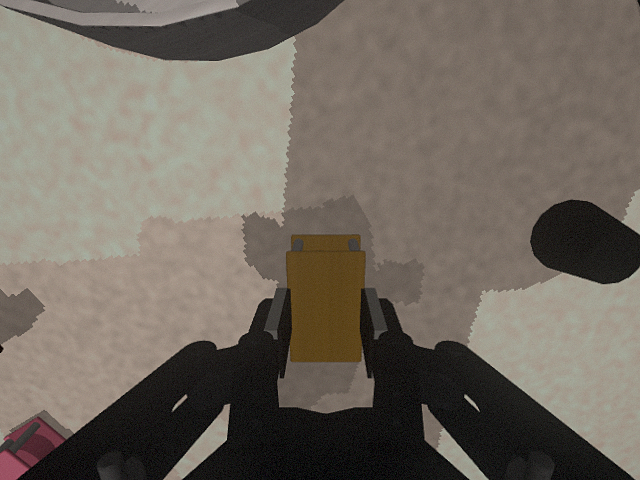

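>>> servo_tool([
  {"hand": 1,"travel": [0,0,-5],"yaw": 0},
  {"hand": 1,"travel": [0,0,-15],"yaw": 0},
  {"hand": 1,"travel": [0,0,-25],"yaw": 0},
  {"hand": 1,"travel": [0,0,-25],"yaw": 0},
  {"hand": 1,"travel": [0,0,-25],"yaw": 0},
  {"hand": 1,"travel": [0,0,-5],"yaw": -7.7},
  {"hand": 1,"travel": [0,0,0],"yaw": -7.7},
  {"hand": 1,"travel": [0,0,0],"yaw": -7.7},
  {"hand": 1,"travel": [0,0,0],"yaw": -7.7},
  {"hand": 1,"travel": [14,6,0],"yaw": 0},
  {"hand": 1,"travel": [28,15,0],"yaw": 0},
  {"hand": 1,"travel": [32,16,0],"yaw": 0},
  {"hand": 1,"travel": [32,16,0],"yaw": 0},
  {"hand": 1,"travel": [32,16,0],"yaw": 0},
  {"hand": 1,"travel": [22,12,0],"yaw": 0},
  {"hand": 1,"travel": [8,5,0],"yaw": 0},
  {"hand": 1,"travel": [0,0,0],"yaw": 0},
  {"hand": 1,"travel": [0,0,0],"yaw": 0},
])

```text
t: 42.65
tcp_pos: [0.5877, -0.1572, 0.0988]
tool_rot: [1.0, -0.0, -0.002, -0.001]
force: [-0.4, 0.3, -1.8]
finger_gap: 0.383
```

```bash
python3 - <<'E'
from h import *
st();t=snap("wrist","w30.png")
E
```

```text
t42.6 tcp [ 587.7 -157.2   98.8] xang -0.0 z [-0.003  0.002 -1.   ] F [-0.4  0.3 -1.8] gap 0.383
```

View pics/w30.png

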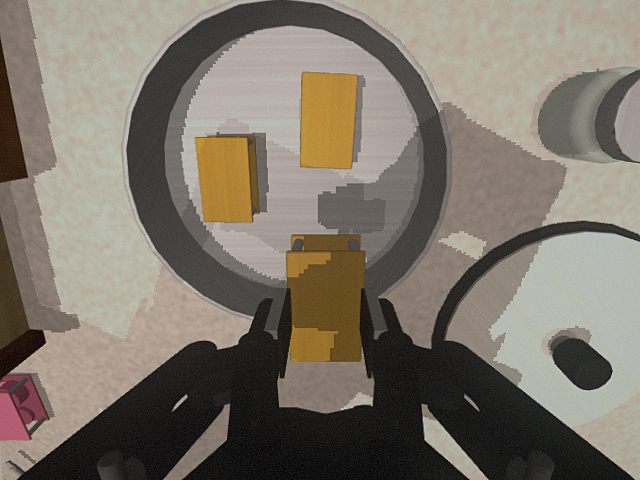

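>>> servo_tool([
  {"hand": 1,"travel": [2,1,10],"yaw": 0},
  {"hand": 1,"travel": [0,0,20],"yaw": 0},
  {"hand": 1,"travel": [0,0,20],"yaw": 0},
  {"hand": 1,"travel": [0,0,18],"yaw": 0},
  {"hand": 1,"travel": [0,0,12],"yaw": 0},
  {"hand": 1,"travel": [0,0,6],"yaw": 0},
  {"hand": 1,"travel": [0,0,3],"yaw": 0},
  {"hand": 1,"travel": [0,0,2],"yaw": 0},
  {"hand": 1,"travel": [0,0,2],"yaw": 0},
  {"hand": 1,"travel": [0,0,0],"yaw": 0},
  {"hand": 1,"travel": [0,0,0],"yaw": 0},
])

```text
t: 43.8
tcp_pos: [0.5922, -0.1596, 0.0068]
tool_rot: [1.0, -0.0, 0.0, 0.0]
force: [0.2, 0.0, -2.4]
finger_gap: 0.382
```

```bash
python3 - <<'E'
from h import *
st();t=snap("wrist","w31.png")
E
```

```text
t43.8 tcp [ 592.2 -159.6    6.8] xang -0.0 z [ 0.001 -0.    -1.   ] F [ 0.2  0.  -2.4] gap 0.382
```

View pics/w31.png

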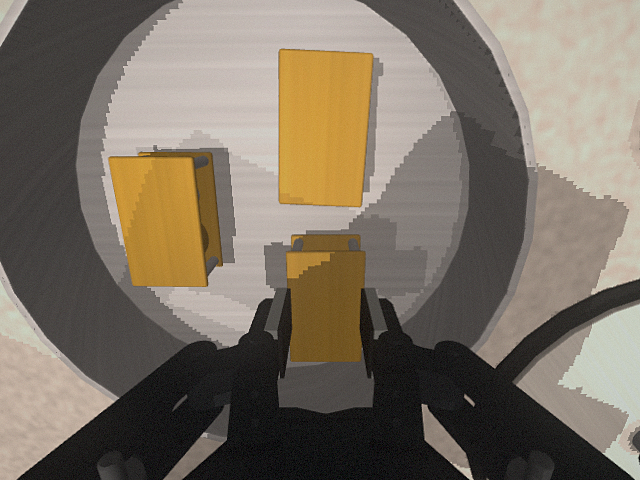

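>>> servo_tool([
  {"hand": 1,"travel": [0,0,1],"yaw": 0},
  {"hand": 1,"travel": [0,0,1],"yaw": 0},
  {"hand": 1,"travel": [0,0,0],"yaw": 0},
])

```text
t: 44.15
tcp_pos: [0.5922, -0.1596, 0.0054]
tool_rot: [1.0, -0.0, 0.0, 0.0]
force: [-0.1, 0.9, 3.0]
finger_gap: 0.382
```

>>> servo_tool([
  {"hand": 0.55,"travel": [0,0,0],"yaw": 0},
  {"hand": 0.45,"travel": [0,0,0],"yaw": 0},
  {"hand": 0.45,"travel": [0,0,0],"yaw": 0},
  {"hand": 0.45,"travel": [0,0,0],"yaw": 0},
  {"hand": 0.45,"travel": [0,0,-8],"yaw": 0},
  {"hand": 0.45,"travel": [0,0,-15],"yaw": 0},
  {"hand": 0.45,"travel": [0,0,-30],"yaw": 0},
  {"hand": 0.45,"travel": [0,0,-30],"yaw": 0},
  {"hand": 0.45,"travel": [-10,0,-30],"yaw": 0},
  {"hand": 0.6,"travel": [-30,-10,-30],"yaw": 0},
  {"hand": 0.6,"travel": [-40,-20,-10],"yaw": 0},
  {"hand": 0.6,"travel": [-40,-30,0],"yaw": 0},
  {"hand": 0.6,"travel": [-30,-40,0],"yaw": 0},
  {"hand": 0.6,"travel": [-10,-40,0],"yaw": 0},
  {"hand": 0.6,"travel": [0,-40,0],"yaw": 0},
  {"hand": 0.6,"travel": [0,-40,0],"yaw": 0},
  {"hand": 0.6,"travel": [0,-40,0],"yaw": 0},
  {"hand": 0.6,"travel": [0,0,0],"yaw": 0},
])

```text
t: 45.95
tcp_pos: [0.4316, 0.1045, 0.1586]
tool_rot: [1.0, 0.003, 0.001, -0.001]
force: [-1.2, 0.5, -0.6]
finger_gap: 0.398
```

```bash
python3 - <<'E'
from h import *
st();t=snap("top","t32.png");t=snap("side","s32.png")
E
```

```text
t46.0 tcp [431.6 104.5 158.6] xang 0.3 z [ 0.002  0.001 -1.   ] F [-1.2  0.5 -0.6] gap 0.398
```

View pics/t32.png

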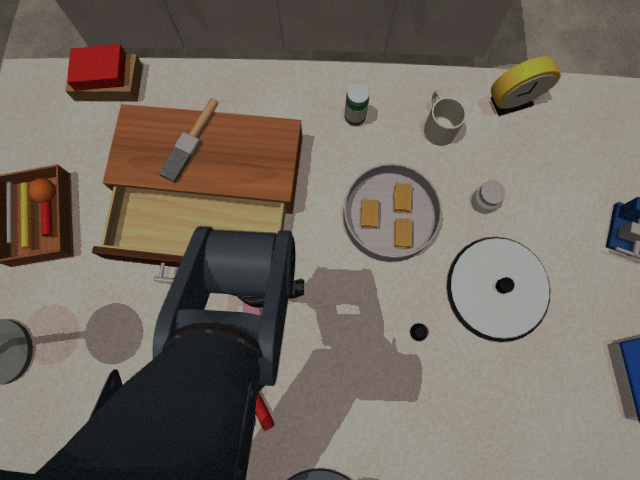

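View pics/s32.png

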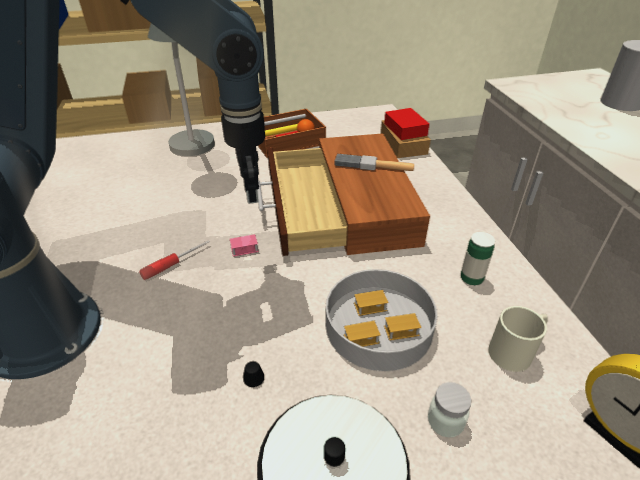

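>>> servo_tool([
  {"hand": 0.6,"travel": [6,-38,0],"yaw": 0},
  {"hand": 0.6,"travel": [6,-38,0],"yaw": 0},
  {"hand": 0.6,"travel": [6,-38,0],"yaw": 0},
  {"hand": 0.6,"travel": [6,-38,0],"yaw": 0},
  {"hand": 0.6,"travel": [7,-37,0],"yaw": 0},
  {"hand": 0.6,"travel": [0,0,0],"yaw": -7.8},
  {"hand": 0.6,"travel": [0,0,0],"yaw": -7.8},
  {"hand": 0.6,"travel": [0,0,0],"yaw": -7.8},
  {"hand": 0.6,"travel": [0,0,0],"yaw": -7.8},
  {"hand": 0.6,"travel": [0,0,0],"yaw": -7.8},
  {"hand": 0.6,"travel": [0,0,0],"yaw": -7.8},
  {"hand": 0.6,"travel": [0,0,0],"yaw": -7.8},
  {"hand": 0.6,"travel": [0,0,0],"yaw": -7.8},
  {"hand": 0.6,"travel": [0,0,0],"yaw": -7.8},
  {"hand": 0.6,"travel": [0,0,0],"yaw": -7.8},
  {"hand": 0.6,"travel": [0,0,0],"yaw": -8},
  {"hand": 0.6,"travel": [0,0,20],"yaw": 0},
  {"hand": 0.6,"travel": [0,0,20],"yaw": 0},
  {"hand": 0.6,"travel": [0,0,0],"yaw": 0},
  {"hand": 0.6,"travel": [0,0,0],"yaw": 0},
])

```text
t: 48.05
tcp_pos: [0.4638, 0.2885, 0.1176]
tool_rot: [0.732, 0.681, -0.0, 0.0]
force: [0.4, 0.5, 0.7]
finger_gap: 0.396
```

```bash
python3 - <<'E'
from h import *
st();t=snap("wrist","w33.png")
E
```

```text
t48.0 tcp [463.8 288.5 117.6] xang 85.9 z [-0. -0. -1.] F [0.4 0.5 0.7] gap 0.396
```

View pics/w33.png

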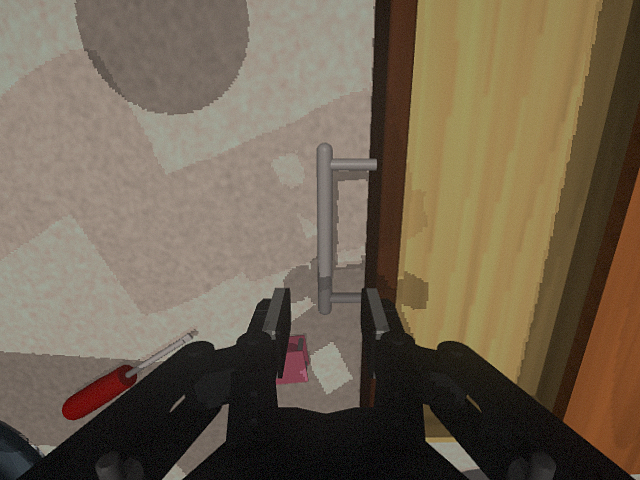

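>>> servo_tool([
  {"hand": 0.6,"travel": [5,0,20],"yaw": 0},
  {"hand": 0.6,"travel": [0,0,25],"yaw": 0},
  {"hand": 0.6,"travel": [0,0,25],"yaw": 0},
  {"hand": 0.6,"travel": [0,0,15],"yaw": 0},
  {"hand": 0.6,"travel": [0,0,10],"yaw": 0},
  {"hand": 0.6,"travel": [0,0,0],"yaw": 0},
  {"hand": 0.8,"travel": [0,0,0],"yaw": 0},
  {"hand": 1,"travel": [0,0,0],"yaw": 0},
  {"hand": 1,"travel": [0,0,0],"yaw": 0},
  {"hand": 1,"travel": [0,0,0],"yaw": 0},
  {"hand": 1,"travel": [0,0,0],"yaw": 0},
], newtons=70)

```text
t: 49.2
tcp_pos: [0.4645, 0.2949, 0.0236]
tool_rot: [0.731, 0.682, 0.001, 0.001]
force: [0.6, 0.2, 5.8]
finger_gap: 0.094
```

Gripped the bar (gap .094). Push home.

>>> servo_tool([
  {"hand": 1,"travel": [0,3,0],"yaw": 0},
  {"hand": 1,"travel": [0,6,0],"yaw": 0},
  {"hand": 1,"travel": [0,10,0],"yaw": 0},
  {"hand": 1,"travel": [0,10,0],"yaw": 0},
  {"hand": 1,"travel": [0,10,0],"yaw": 0},
  {"hand": 1,"travel": [0,10,0],"yaw": 0},
  {"hand": 1,"travel": [0,10,0],"yaw": 0},
  {"hand": 1,"travel": [0,10,0],"yaw": 0},
  {"hand": 1,"travel": [0,10,0],"yaw": 0},
  {"hand": 1,"travel": [0,10,0],"yaw": 0},
  {"hand": 1,"travel": [0,10,0],"yaw": 0},
  {"hand": 1,"travel": [0,10,0],"yaw": 0},
  {"hand": 1,"travel": [0,8,0],"yaw": 0},
  {"hand": 1,"travel": [0,5,0],"yaw": 0},
  {"hand": 1,"travel": [0,4,0],"yaw": 0},
  {"hand": 1,"travel": [0,3,0],"yaw": 0},
  {"hand": 1,"travel": [0,3,0],"yaw": 0},
  {"hand": 1,"travel": [0,0,0],"yaw": 0},
])

```text
t: 51.0
tcp_pos: [0.5964, 0.2855, 0.0236]
tool_rot: [0.732, 0.682, 0.001, 0.001]
force: [0.5, -0.3, 4.9]
finger_gap: 0.093
```

```bash
python3 - <<'E'
from h import *
st()
E
```

```text
t51.0 tcp [596.4 285.5  23.6] xang 86.0 z [ 0.003  0.    -1.   ] F [ 0.5 -0.3  4.9] gap 0.093
```

>>> servo_tool([
  {"hand": 1,"travel": [0,2,0],"yaw": 0},
  {"hand": 1,"travel": [0,2,0],"yaw": 0},
  {"hand": 1,"travel": [0,2,0],"yaw": 0},
  {"hand": 1,"travel": [0,1,0],"yaw": 0},
  {"hand": 1,"travel": [0,0,0],"yaw": 0},
])

```text
t: 51.5
tcp_pos: [0.5963, 0.2854, 0.0235]
tool_rot: [0.732, 0.682, -0.004, -0.004]
force: [-11.5, 0.5, 14.2]
finger_gap: 0.092
```

```bash
python3 - <<'E'
from h import *
st()
E
```

```text
t51.5 tcp [596.3 285.4  23.5] xang 86.0 z [-0.011 -0.001 -1.   ] F [-11.5   0.5  14.2] gap 0.092
```

>>> servo_tool([
  {"hand": 1,"travel": [0,-3,0],"yaw": 0},
  {"hand": 1,"travel": [0,-3,0],"yaw": 0},
  {"hand": 0.8,"travel": [0,0,0],"yaw": 0},
  {"hand": 0.6,"travel": [0,0,0],"yaw": 0},
  {"hand": 0.6,"travel": [0,0,0],"yaw": 0},
  {"hand": 0.6,"travel": [0,0,0],"yaw": 0},
  {"hand": 0.6,"travel": [0,0,-10],"yaw": 0},
  {"hand": 0.6,"travel": [0,0,-20],"yaw": 0},
  {"hand": 0.6,"travel": [0,0,-30],"yaw": 0},
  {"hand": 0.6,"travel": [0,0,-30],"yaw": 7.8},
  {"hand": 0.6,"travel": [0,0,-30],"yaw": 7.8},
  {"hand": 0.6,"travel": [0,0,-30],"yaw": 7.8},
  {"hand": 0.6,"travel": [0,0,-30],"yaw": 7.8},
  {"hand": 0,"travel": [0,0,0],"yaw": 7.8},
  {"hand": 0,"travel": [0,0,0],"yaw": 7.8},
  {"hand": 0,"travel": [0,0,0],"yaw": 7.8},
  {"hand": 0,"travel": [0,0,0],"yaw": 7.8},
  {"hand": 0,"travel": [0,0,0],"yaw": 7.8},
  {"hand": 0,"travel": [0,0,0],"yaw": 7.8},
  {"hand": 0,"travel": [0,0,0],"yaw": 8},
])

```text
t: 53.5
tcp_pos: [0.5961, 0.2852, 0.203]
tool_rot: [1.0, -0.003, 0.0, -0.0]
force: [0.0, 0.1, 0.2]
finger_gap: 1.002
```

>>> servo_tool([
  {"hand": 0,"travel": [-5,20,0],"yaw": 0},
  {"hand": 0,"travel": [-8,38,0],"yaw": 0},
  {"hand": 0,"travel": [-8,38,0],"yaw": 0},
  {"hand": 0,"travel": [-8,38,0],"yaw": 0},
  {"hand": 0,"travel": [-8,38,0],"yaw": 0},
  {"hand": 0,"travel": [-8,38,0],"yaw": 0},
  {"hand": 0,"travel": [-8,38,0],"yaw": 0},
  {"hand": 0,"travel": [-8,38,0],"yaw": 0},
  {"hand": 0,"travel": [-8,38,0],"yaw": 0},
  {"hand": 0,"travel": [-8,38,0],"yaw": 0},
  {"hand": 0,"travel": [-8,38,0],"yaw": 0},
  {"hand": 0,"travel": [-8,38,0],"yaw": 0},
  {"hand": 0,"travel": [-8,38,0],"yaw": 0},
  {"hand": 0,"travel": [-5,38,0],"yaw": 0},
  {"hand": 0,"travel": [-5,38,0],"yaw": 0},
  {"hand": 0,"travel": [-3,38,0],"yaw": 0},
  {"hand": 0,"travel": [0,38,0],"yaw": 0},
  {"hand": 0,"travel": [0,38,0],"yaw": 0},
  {"hand": 0,"travel": [0,10,0],"yaw": 0},
  {"hand": 0,"travel": [0,0,0],"yaw": 0},
])

```text
t: 55.5
tcp_pos: [0.4816, -0.3923, 0.2026]
tool_rot: [1.0, -0.001, 0.0, 0.0]
force: [0.3, 1.0, -0.3]
finger_gap: 1.002
```

```bash
python3 - <<'E'
from h import *
st();t=snap("wrist","w34.png");t=snap("top","t34.png");snap("side","s34.png")
E
```

```text
t55.5 tcp [ 481.6 -392.3  202.6] xang -0.2 z [ 0.001 -0.    -1.   ] F [ 0.3  1.  -0.3] gap 1.002
```

View pics/w34.png

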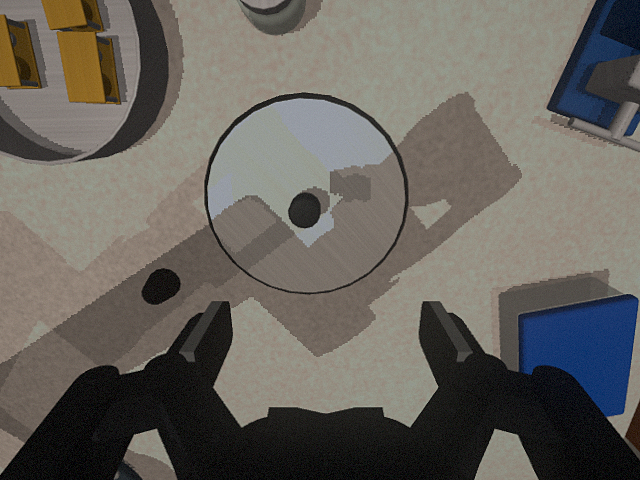

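View pics/t34.png

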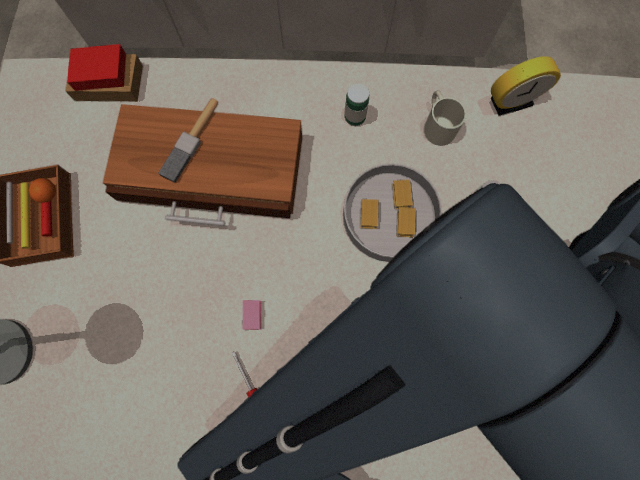

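```bash
python3 - <<'E'
from h import *
s=cv2.imread("pics/s34.png");t=cv2.imread("pics/t34.png");w=cv2.imread("pics/w34.png")
a=cv2.resize(s[255:375,310:450],(700,600),interpolation=2);cv2.imwrite("pics/c34.png",a)
cv2.imwrite("pics/c34t.png",cv2.resize(t[155:270,335:450],None,fx=5,fy=5,interpolation=2))
cv2.imwrite("pics/c34h.png",cv2.resize(s[130:260,290:440],None,fx=4,fy=4,interpolation=2))
E
```

```text
(no output)
```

View pics/c34.png

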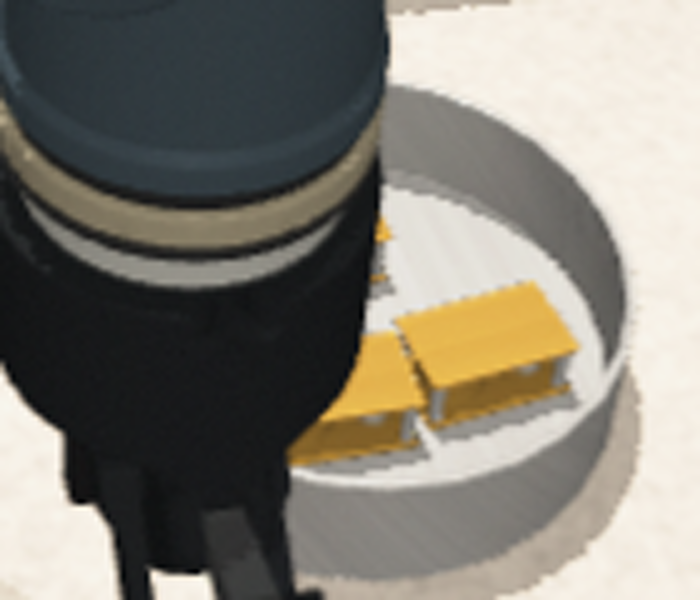

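View pics/c34h.png

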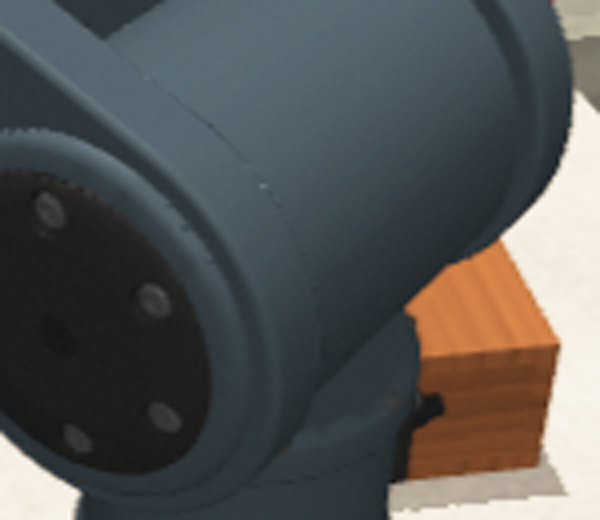

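>>> servo_tool([
  {"hand": 0,"travel": [0,-11,20],"yaw": 0},
  {"hand": 0,"travel": [0,-10,30],"yaw": 0},
  {"hand": 0,"travel": [0,0,30],"yaw": 0},
  {"hand": 0,"travel": [0,0,20],"yaw": 0},
  {"hand": 0,"travel": [0,0,0],"yaw": 0},
  {"hand": 0,"travel": [0,0,0],"yaw": 0},
])

```text
t: 56.25
tcp_pos: [0.4822, -0.3685, 0.1027]
tool_rot: [1.0, 0.0, -0.0, -0.0]
force: [-1.1, -0.3, 0.3]
finger_gap: 1.002
```

```bash
python3 - <<'E'
from h import *
st();t=snap("wrist","w35.png")
E
```

```text
t56.2 tcp [ 482.2 -368.5  102.7] xang 0.1 z [-0.  0. -1.] F [-1.1 -0.3  0.3] gap 1.002
```

View pics/w35.png

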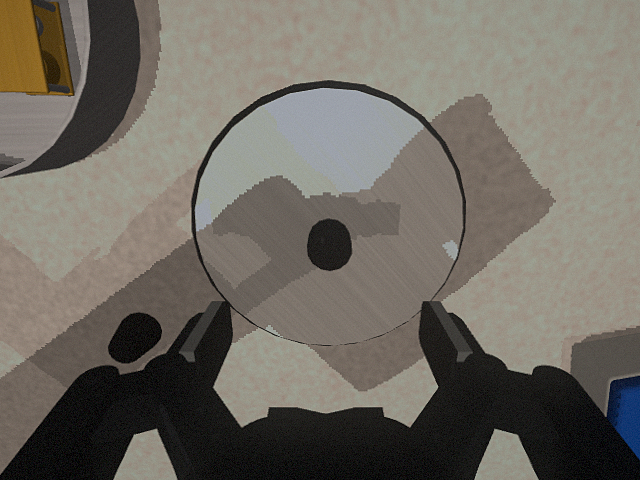

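>>> servo_tool([
  {"hand": 0,"travel": [0,2,20],"yaw": 0},
  {"hand": 0,"travel": [0,0,25],"yaw": 0},
  {"hand": 0,"travel": [0,0,20],"yaw": 0},
  {"hand": 0,"travel": [0,0,12],"yaw": 0},
  {"hand": 0,"travel": [0,0,2],"yaw": 0},
  {"hand": 0,"travel": [0,0,0],"yaw": 0},
  {"hand": 0.3,"travel": [0,0,0],"yaw": 0},
  {"hand": 0.5,"travel": [0,0,0],"yaw": 0},
  {"hand": 0.8,"travel": [0,0,0],"yaw": 0},
  {"hand": 1,"travel": [0,0,0],"yaw": 0},
  {"hand": 1,"travel": [0,0,0],"yaw": 0},
  {"hand": 1,"travel": [0,0,0],"yaw": 0},
  {"hand": 1,"travel": [0,0,0],"yaw": 0},
], newtons=90)

```text
t: 57.6
tcp_pos: [0.4821, -0.3719, 0.0245]
tool_rot: [1.0, -0.0, 0.0, 0.0]
force: [-1.0, 0.9, 6.3]
finger_gap: 0.326
```

```bash
python3 - <<'E'
from h import *
st();t=snap("wrist","w36.png")
E
```

```text
t57.6 tcp [ 482.1 -371.9   24.5] xang -0.0 z [ 0.001 -0.001 -1.   ] F [-1.   0.9  6.3] gap 0.326
```

View pics/w36.png

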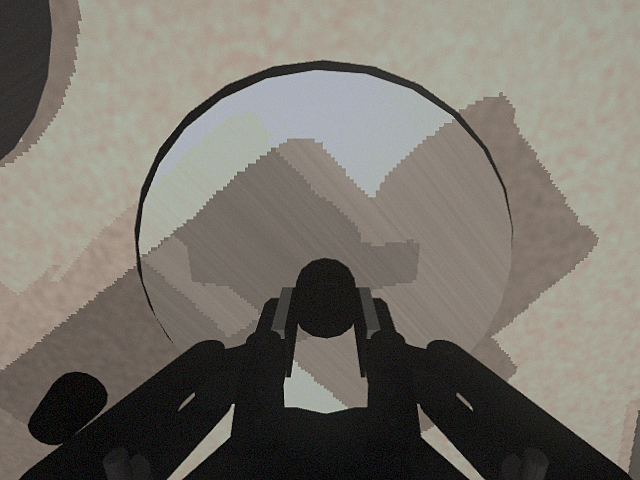

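>>> servo_tool([
  {"hand": 1,"travel": [0,0,-4],"yaw": 0},
  {"hand": 1,"travel": [0,0,-10],"yaw": 0},
  {"hand": 1,"travel": [0,0,-22],"yaw": 0},
  {"hand": 1,"travel": [0,0,-25],"yaw": 0},
  {"hand": 1,"travel": [0,0,-25],"yaw": 0},
  {"hand": 1,"travel": [0,0,-18],"yaw": 0},
  {"hand": 1,"travel": [6,-9,0],"yaw": 0},
  {"hand": 1,"travel": [12,-19,0],"yaw": 0},
  {"hand": 1,"travel": [15,-23,0],"yaw": 0},
  {"hand": 1,"travel": [15,-23,0],"yaw": 0},
  {"hand": 1,"travel": [15,-23,0],"yaw": 0},
  {"hand": 1,"travel": [15,-23,0],"yaw": 0},
  {"hand": 1,"travel": [15,-23,0],"yaw": 0},
  {"hand": 1,"travel": [15,-23,0],"yaw": 0},
  {"hand": 1,"travel": [15,-23,0],"yaw": 0},
  {"hand": 1,"travel": [14,-23,0],"yaw": 0},
  {"hand": 1,"travel": [10,-18,0],"yaw": 0},
  {"hand": 1,"travel": [5,-8,0],"yaw": 0},
  {"hand": 1,"travel": [0,0,0],"yaw": 0},
  {"hand": 1,"travel": [0,0,0],"yaw": 0},
])

```text
t: 59.65
tcp_pos: [0.6333, -0.1339, 0.1267]
tool_rot: [1.0, -0.0, -0.001, 0.0]
force: [-0.1, -0.5, -2.3]
finger_gap: 0.32
```

```bash
python3 - <<'E'
from h import *
st();t=snap("wrist","w37.png");snap("side","s37.png")
E
```

```text
t59.6 tcp [ 633.3 -133.9  126.7] xang -0.0 z [-0.002 -0.    -1.   ] F [-0.1 -0.5 -2.3] gap 0.320
```

View pics/w37.png

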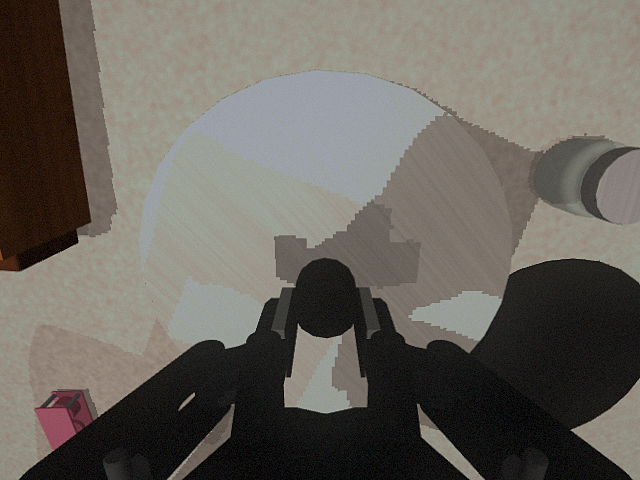

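View pics/s37.png

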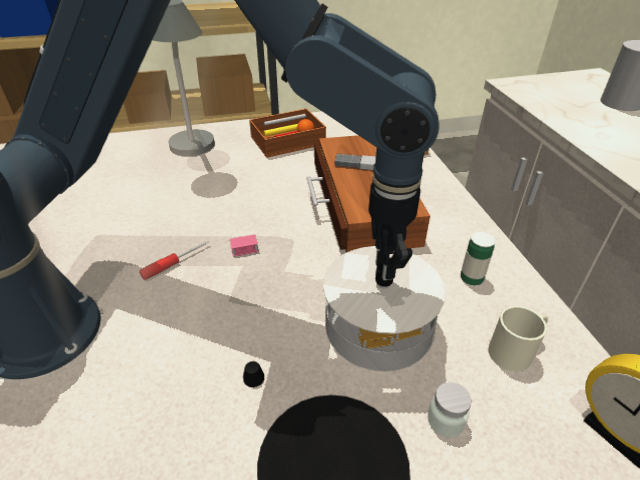

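>>> servo_tool([
  {"hand": 1,"travel": [0,0,10],"yaw": 0},
  {"hand": 1,"travel": [0,0,15],"yaw": 0},
  {"hand": 1,"travel": [0,0,12],"yaw": 0},
  {"hand": 1,"travel": [0,0,8],"yaw": 0},
  {"hand": 1,"travel": [0,0,4],"yaw": 0},
  {"hand": 1,"travel": [0,0,3],"yaw": 0},
  {"hand": 1,"travel": [0,0,2],"yaw": 0},
  {"hand": 1,"travel": [0,0,2],"yaw": 0},
  {"hand": 1,"travel": [0,0,1],"yaw": 0},
  {"hand": 1,"travel": [0,0,0],"yaw": 0},
  {"hand": 1,"travel": [0,0,0],"yaw": 0},
])

```text
t: 60.85
tcp_pos: [0.6341, -0.1338, 0.0706]
tool_rot: [1.0, -0.0, 0.0, 0.0]
force: [0.2, -0.7, -2.8]
finger_gap: 0.324
```

```bash
python3 - <<'E'
from h import *
st();t=snap("wrist","w38.png");s=snap("side")["pixels"];cv2.imwrite("pics/s38.png",cv2.resize(s[240:380,300:460],None,fx=4.2,fy=4.2,interpolation=2))
E
```

```text
t60.9 tcp [ 634.1 -133.8   70.6] xang -0.0 z [ 0. -0. -1.] F [ 0.2 -0.7 -2.8] gap 0.324
```

View pics/s38.png

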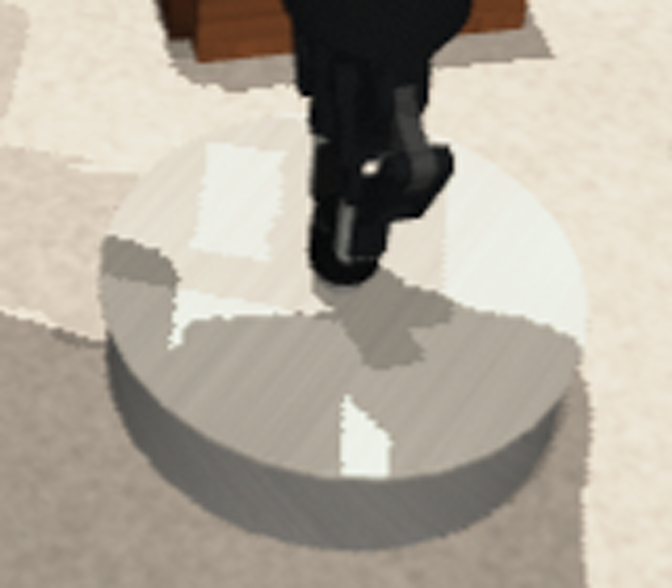

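Nearly seated; lower until contact, then release and clear out.

>>> servo_tool([
  {"hand": 1,"travel": [0,0,0.5],"yaw": 0},
  {"hand": 1,"travel": [0,0,0.5],"yaw": 0},
  {"hand": 1,"travel": [0,0,0.5],"yaw": 0},
  {"hand": 1,"travel": [0,0,0],"yaw": 0},
  {"hand": 1,"travel": [0,0,0],"yaw": 0},
])

```text
t: 61.45
tcp_pos: [0.6342, -0.1338, 0.0705]
tool_rot: [1.0, -0.0, 0.0, 0.0]
force: [-3.0, 0.6, 7.6]
finger_gap: 0.327
```

>>> servo_tool([
  {"hand": 0.5,"travel": [0,0,0],"yaw": 0},
  {"hand": 0.2,"travel": [0,0,0],"yaw": 0},
  {"hand": 0,"travel": [0,0,0],"yaw": 0},
  {"hand": 0,"travel": [0,0,0],"yaw": 0},
  {"hand": 0,"travel": [0,0,0],"yaw": 0},
  {"hand": 0,"travel": [0,0,-8],"yaw": 0},
  {"hand": 0,"travel": [0,0,-20],"yaw": 0},
  {"hand": 0,"travel": [0,0,-30],"yaw": 0},
  {"hand": 0,"travel": [0,0,-30],"yaw": 0},
  {"hand": 0,"travel": [0,0,-30],"yaw": 0},
  {"hand": 0,"travel": [-30,0,-10],"yaw": 0},
  {"hand": 0,"travel": [-40,0,0],"yaw": 0},
  {"hand": 0,"travel": [-40,0,0],"yaw": 0},
  {"hand": 0,"travel": [-40,0,0],"yaw": 0},
  {"hand": 0,"travel": [-30,0,0],"yaw": 0},
  {"hand": 0,"travel": [0,0,0],"yaw": 0},
])

```text
t: 63.05
tcp_pos: [0.4495, -0.1322, 0.1971]
tool_rot: [1.0, -0.001, -0.002, -0.001]
force: [0.9, 0.0, -0.1]
finger_gap: 0.997
```

```bash
python3 - <<'E'
from h import *
st();snap("wrist","w39.png");snap("side","s39.png");t=snap("top","t39.png")
E
```

```text
t63.0 tcp [ 449.5 -132.2  197.1] xang -0.1 z [-0.004  0.002 -1.   ] F [ 0.9  0.  -0.1] gap 0.997
```

View pics/s39.png

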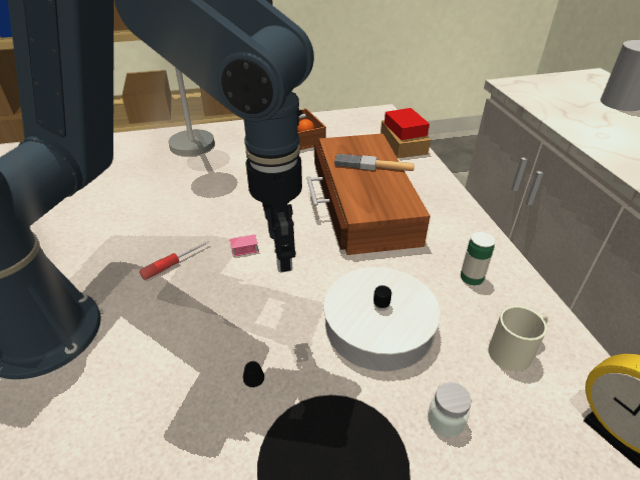

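View pics/t39.png

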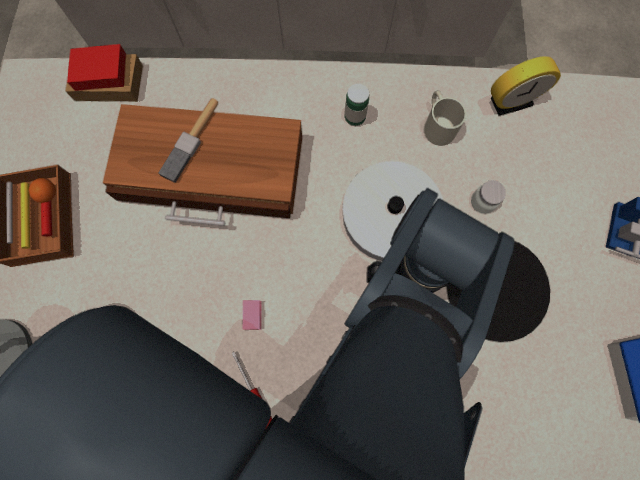

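View pics/w39.png

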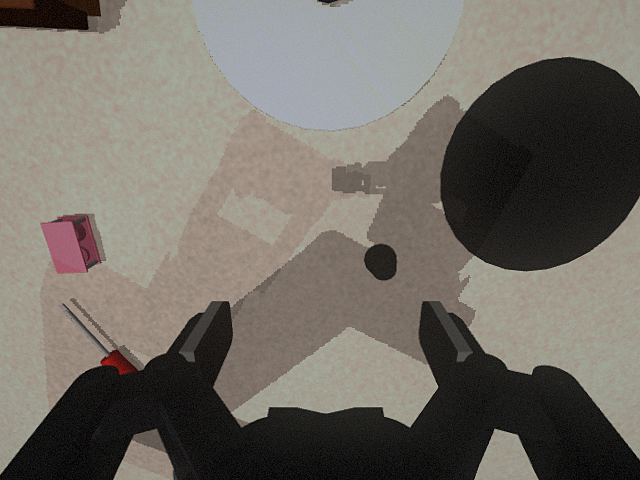

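```bash
python3 - <<'E'
from h import *
a=cv2.imread("pics/top0.png",0);b=cv2.imread("pics/t39.png",0)
f=lambda x0,y0,x1,y1:cv2.phaseCorrelate(a[y0:y1,x0:x1].astype(np.float64),b[y0:y1,x0:x1].astype(np.float64))
print("handle",f(155,195,245,235),"jar",f(465,170,515,220))
c=cv2.imread("pics/side0.png",0);d=cv2.imread("pics/s39.png",0)
g=lambda x0,y0,x1,y1:cv2.phaseCorrelate(c[y0:y1,x0:x1].astype(np.float64),d[y0:y1,x0:x1].astype(np.float64))
print("lid",g(310,260,450,370),"loupe",g(235,355,275,395),"jar",g(420,375,480,445))
manip.sign_off()
E
```

```text
handle ((0.07988802888979052, -0.6936681741467687), 1.0396750920766211) jar ((0.042194506457992276, -0.050175632048269136), 0.733755300597177)
lid ((0.04785081589567142, 0.46695497803060704), 0.9542259174018471) loupe ((-0.06866561847924757, -0.16754257109462856), 0.7953140239254026) jar ((-0.011037960627231058, 0.02177338329774159), 1.006191662400775)
the job is handed in; nothing more can be done
```

I did the job in the order asked and handed it in at about 63 s of the 210 s allowed. `sign_off` gives no verdict, so what follows rests on my own checks.

- **Lid:** I parked it flat on the mat, then put it back on the pan at the end. In the side view it lies within about half a pixel of where it sat at the start, and it looks level.
- **Movements:** this run had three, two in the drawer and move4 on the bench. All three went flat onto the pan floor. I did not touch the pink look-alike.
- **Drawer:** I pulled it to its end stop, emptied it, and pushed it until the closing stop pushed back at about 11 N. In the top view the handle is back within about 0.7 pixel of its starting place.
- **Loupe and jar:** image comparison with the start shows shifts under 0.2 pixel for both.

**Disagreements along the way:**
- My first grip on the drawer handle closed on nothing. The fingertips sat roughly 10–20 mm higher than the reported tool position suggested, so I went 15 mm lower and gripped it.
- Around the time the drawer was closed, one movement in the pan shifted about 2 cm and ended up next to another one. The pictures showed it still flat and not on top of anything, so I left it.
- The wrist and top cameras differed by 3 to 6 mm on some points, and by up to 10–20 mm on the mat and loupe. For the lid I steered by the recorded grip pose instead.

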